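# Put the study's drinks things in order

### The arm

A 7-joint arm with a two-finger parallel gripper is mounted at the origin on the work surface. World frame = base frame: x ahead of the robot, y to its left, z up, the work surface at z = 0. Lengths are in m, angles in rad, forces in N, time in s.
With the tool pointing down it reaches from about 0.35 to 0.775 m from the base axis. Payload 3.1 kg.
Tool frame: the origin (TCP) lies at the very end of the fingers, on their centre line; the grasp point (between the pads) lies behind it (manip.grasp_offset is the z of the grasp point in the tool frame, in m); z points along the fingers, y is the line along which they close (so a half turn about z gives the same grasp; the last joint's range is limited). The gripper opens to 85 mm and grips with 20 to 120 N. Pads are 22 mm wide; open, the fingers measure 114 mm over their backs; the gripper's body (76 mm by 85 mm) begins 54 mm behind the grasp point. The pads swing forward as they close: fully open they stand 13 mm farther back than shut.
Start: joints at [-1.275, 0.311, 0.014, 1.512, -0.004, 1.319, -0.027], TCP at [0.182, 0.519, 0.231] pointing down, gripper open.
Joint ranges: [-2.7, 2.7], [-0.3, 1.91], [-1.27, 1.3], [0.12, 2.57], [-1.44, 4.58], [0.2, 2.03], [-3.05, 3.05]. Speed limits (rad/s): [2.79, 2.79, 3.14, 3.14, 3.14, 3.14, 3.14].

### API

Orientations are given as [roll, pitch, yaw] about the fixed x, y, z axes, in that order (R = Rz(yaw) Ry(pitch) Rx(roll)).
In Python, from plant import status, get_image, camera_model, job, nets, manip gives the robot as it stands. The module is installed in compiled form; this text tells all that it offers.
- The arm moves only by the tool carry_out, never from a script. Its argument "steps" is a list of rows, each an object with "delta_pos": the shift along the world's x, y, z in cm, a list of three; "turn": the turn, a rotation vector about the world's x, y, z in rad, a list of three; "grip": the opening, from 0 (shut) to 1 (fully open). A call has 1 to 8 rows; each row shifts and turns the commanded pose from where the row before left it; what a row does not reach is not made up. A row lasts 1/10 s, in which the tool goes at most 50 mm and 8.59 degrees, less where a joint would pass 70% of its speed; a pose out of reach is approached as far as the arm can. A call is refused whole if a number of a shift passes 5 or a number of a turn 0.15, either way. A call with a gripper value outside its range is refused whole. The fingers move at their own pace and stop on an object; the grip force is fixed at half the most. Time passes only in rows, so rows that do not move let the fingers close. It gives the time, the measured TCP pose, the force, the opening and the grip force at its end, in the units of the state.
- status.read_state(): the state, without advancing time (a new reading comes with each control period).
- get_image(name): name is "side" or "top"; returns the picture (400x640x3 uint8, blue, green, red); there is no depth.
- camera_model(name): a dict with "fx", "fy", "cx", "cy" (pixels), "k1" (the pictures are not rectified: a ray, as slopes to the right and down, at radius r is drawn at 1 + k1 r^2 times it, then the intrinsics apply), "view" (4x4, takes a point from world to camera coordinates). Camera axes: x right, y down, z forward; pixel columns grow to the right and rows downward; lengths in m; the calibration is good to about 2 mm. A picture is of the moment at which its call begins. camera_model takes no time and is no camera call.
- job.hand_in(): hands the job in; it is judged then, once.
Trained networks look in the newest picture that a camera, given by its name, has taken for a name from the list of things; names that differ only in an ending like _2 or _b are one class to them, and where a whole thing is asked for, a point or a joint stands for the part that bears it (a point fixed in the world has none). Each returns a list of dicts, best first, with "conf" (0 to 1); they miss things now and then, are a little off and sometimes report something else, mostly with a low value. They report only what shows in the picture. A call takes as long as a camera call. They do not tell look-alikes from the thing itself.
- nets.regions_of(camera, name): "mask" (400x640 bool, what is visible of it).
- nets.mark_of(camera, name): "xyz" ([x, y, z] in m, in world coordinates, good to about 4 mm: a listed point, or the origin of a listed thing).
The state is a dict: "time_s": time; "q": joint angles; "qvel": joint speeds; "joint_efforts": joint torques, N m; "tool_pos": TCP position; "tool_rot": TCP orientation; "force": force on the tool from outside, world axes, zero at the start; "wrist_torque": the same for the moment, N m; "grip_width": opening from 0.0 (shut) to 1.0 (fully open); "grip_force": force on a finger pad.
Only numpy, scipy, OpenCV 4.12 (cv2) and the standard library are available. Lean on these libraries where they do the work, as an engineer would, in place of code of your own. Each camera call takes 0.05 s, during which the arm holds its last target. There are 200 camera calls.

### The job

Put the drinks things on the study desk in order: hang every drinks measure by its hook on the brass rail, letting each go gently so that it stays hanging there at rest, and set each decanter's own stopper (large in the wide neck, small in the narrow one) upright and fully home. Do not drop or topple a measure, keep the decanters standing, and leave the other things on the desk where they are.

Things in the scene. Friction and masses are not known exactly. Their poses are not given: they have to be found in the camera images.
- measure1: steel drinks measure, 180 mm tall, standing upright on the desk; 2 or 3 alike are present. Origin: centre of its cup's underside; z up. Cup 34 mm wide at the foot, 42 at the rim, 36 tall. A flat upright handle, 12 mm wide in y, 4 thick, centred at x = -22 mm, rises on the cup's -x side to a hook and, above it, a grip. 160 g, mostly in the cup
- measure1_hook (a point): top middle of the hook's throat, on the underside of its arm: origin + (-33, 0, 130) mm. The hook juts to -x, 12 mm wide in y, arm 130 to 134 mm up, lip down to 108 mm; throat 18 mm wide (x -42 to -24 mm), open below. The weight lies to +x of it: hung, the measure tilts about 15 degrees, grip leaning away from the hook. The cup may hang on either side of the rail
- measure1_grip (a point): middle of the wooden grip on top of the handle: origin + (-22, 0, 162) mm; upright block 16 x 16 mm, faces square to the measure's x and y, from 140 to 180 mm up
- measure2: another measure or absent: frame and sizes of measure2, as for measure1
- measure2_hook (a point): throat of the hook of measure2, as for measure1
- measure2_grip (a point): grip middle of measure2, as for measure1
- measure3: another measure or absent: frame and sizes of measure3, as for measure1
- measure3_hook (a point): throat of the hook of measure3, as for measure1
- measure3_grip (a point): grip middle of measure3, as for measure1
- rail: fixed brass rail: a 10 mm thick round bar, level, along the body's y axis, carried by two posts near its ends; origin on the desk below its middle; its place and yaw vary
- rail_mid (a point): middle of the bar's axis, 200 mm above the desk; the bar runs 140 mm along +y and -y from here, posts at the ends; keep hooks within 120 mm of the middle and measures 70 mm or more apart; axes as the rail's
- decanter_wide: the larger clear glass decanter, loose, upright, 100 mm across the belly and 135 mm tall; its neck is 49 mm across outside with a straight round bore of 36 mm, 30 mm deep; origin: centre of the underside
- decanter_wide_mouth (a point): centre of the mouth of decanter_wide, level with the rim, 135 mm above its underside; z up
- decanter_narrow: the slimmer clear glass decanter, loose, upright, 90 mm across the belly and 135 mm tall; its neck is 40 mm across outside with a straight round bore of 28 mm, 30 mm deep; origin: centre of the underside
- decanter_narrow_mouth (a point): centre of the mouth of decanter_narrow, level with the rim, 135 mm above its underside; z up
- stopper_large: the larger stopper, for decanter_wide: cork taper 26 mm across at the tip, 32 at its top, 25 long; then a wooden collar 54 mm across from 25 to 31 mm above the tip, resting on the neck's rim when home; then a round upright knob 28 mm across, 31 to 61 mm up. Origin: centre of the tip's underside; z up. 50 g. Starts upright in a hole of the rest, tip 10 mm above the desk
- stopper_small: the smaller stopper, for decanter_narrow: cork taper 18 mm across at the tip, 24 at its top, 25 long; then a wooden collar 46 mm across from 25 to 31 mm above the tip, resting on the neck's rim when home; then a round upright knob 20 mm across, 31 to 61 mm up. Origin: centre of the tip's underside; z up. 50 g. Starts upright in a hole of the rest, tip 10 mm above the desk
- rest: fixed wooden block 160 x 75 x 35 mm with two holes 36 mm wide, 38 mm either side of its middle along its x axis, in which the stoppers stand at the start, either in either; origin: centre of its underside
- tumbler1: glass tumbler 76 mm across, 85 mm tall, a bystander to be left alone; origin: centre of its underside
- bitters: small amber bottle 44 mm across, 110 mm tall, a bystander to be left alone; origin: centre of its underside
- paperweight: marble paperweight 60 mm across, 38 mm tall, a bystander to be left alone; origin: centre of its underside
- notebook: blue notebook 90 x 130 x 16 mm, a bystander to be left alone; origin: centre of its underside
- nutbowl: white bowl 100 mm across, 45 mm tall, a bystander to be left alone; origin: centre of its underside
Things that resemble listed ones, but are neither listed nor needed, are in the scene too. Leave any purple look-alike of the decanter_wide alone.

How it is judged:
At the end, for the whole second after the job is handed in: Every present measure hangs at rest by its hook on the bar, clear of the desk, tilted under 0.7 rad; each stopper is in its own decanter, within 5 mm of the mouth axis, collar within 3 mm of the rim, within 0.1 rad of upright; decanters stand; all at rest (x of measure1_hook in the frame of rail_mid between -0.02 and 0.02 m and z of measure1_hook in the frame of rail_mid between -0.012 and 0.02 m and y of measure1_hook in the frame of rail_mid between -0.135 and 0.135 m and contact force between each of measure1, measure2, measure3 and rail above 0.3 N and height (world z) of each of measure1, measure2, measure3 above 0.03 m and angle between each of measure1, measure2, measure3's own z axis and vertical below 0.7 rad and linear speed of each of measure1, measure2, measure3, stopper_large, decanter_wide, stopper_small, decanter_narrow below 0.03 m/s and x of measure2_hook in the frame of rail_mid between -0.02 and 0.02 m and z of measure2_hook in the frame of rail_mid between -0.012 and 0.02 m and y of measure2_hook in the frame of rail_mid between -0.135 and 0.135 m and x of measure3_hook in the frame of rail_mid between -0.02 and 0.02 m and z of measure3_hook in the frame of rail_mid between -0.012 and 0.02 m and y of measure3_hook in the frame of rail_mid between -0.135 and 0.135 m and horizontal distance between stopper_large and decanter_wide_mouth below 0.005 m and z of stopper_large in the frame of decanter_wide_mouth below -0.022 m and angle between the z axis of stopper_large and the z axis of decanter_wide, either way round below 0.1 rad and angle between each of stopper_large, stopper_small's own z axis and vertical below 0.12 rad and height (world z) of each of decanter_wide_mouth, decanter_narrow_mouth below 0.14 m and horizontal distance between stopper_small and decanter_narrow_mouth below 0.005 m and z of stopper_small in the frame of decanter_narrow_mouth below -0.022 m and angle between the z axis of stopper_small and the z axis of decanter_narrow, either way round below 0.1 rad); the robot touches nothing.
It fails at once if a measure is dropped or falls over (tips more than 1 rad) (angle between any of measure1, measure2, measure3's own z axis and vertical above 1 rad).
It fails at once if a decanter is tipped more than 0.5 rad (angle between any of decanter_wide, decanter_narrow's own z axis and vertical above 0.5 rad).
It fails at once if the tumbler, bitters bottle, paperweight, notebook or bowl is shifted more than 5 cm or tipped over (distance of any of tumbler1, bitters, paperweight, notebook, nutbowl from where it was at the start of the episode above 0.05 m or angle between any of tumbler1, bitters, paperweight, notebook, nutbowl's own z axis and vertical above 0.5 rad).
Of measure1, measure2, measure3 only 2 to 3 are there at a start; the rules pass over those that are not, and their reading is None.
At some moment in a run one of decanter_wide, decanter_narrow may be knocked a few centimetres aside while the robot is not near it.
It also fails if it takes over 210 s, if anything falls off the work surface, if the arm or the gripper's body presses on something with over 40 N, if the wrist force passes 120 N, or if a joint passes its speed limit or range.

## Working session

There is one attempt and no reset: what is moved stays moved. The work goes in short steps, Python scripts to look and compute and a tool call to move; the robot and the scene stay as the last step left them, time stands still between calls to the robot, and variables do not carry over. Pictures are saved under pics/ and viewed, at most 14 in all, crops included, and the job is handed in when it is done.

Besides the shell and the picture viewer there is one more tool, called after "Request:" as a command line: name --argument value ..., lists and objects as JSON in quotes. carry_out: Moves the arm, as the interface text tells. Its arguments: {"type":"object","properties":{"steps":{"type":"array"}},"required":["steps"]}

```bash
mkdir -p pics
cat > h.py <<'E'
import numpy as np, cv2
from plant import status, get_image, camera_model, job, nets, manip
def proj(cam,p):
    m=camera_model(cam); P=np.array(m["view"])@np.append(p,1); s=P[:2]/P[2]; s=s*(1+m["k1"]*(s@s))
    return np.array([m["fx"]*s[0]+m["cx"],m["fy"]*s[1]+m["cy"]])
def ray(cam,uv):
    m=camera_model(cam); d=np.array([(uv[0]-m["cx"])/m["fx"],(uv[1]-m["cy"])/m["fy"]]); s=d.copy()
    for _ in range(20): s=d/(1+m["k1"]*(s@s))
    V=np.array(m["view"]); R=V[:3,:3]; return -R.T@V[:3,3], R.T@np.array([s[0],s[1],1])
def at_z(cam,uv,z):
    o,d=ray(cam,uv); return o+d*(z-o[2])/d[2]
E
python3 - <<'E'
from h import *
for c in("top","side"):
    cv2.imwrite(f"pics/{c}0.png",get_image(c))
    m=camera_model(c); print(c,np.round(ray(c,(320,200)),3))
print(manip.grasp_offset, {k:np.round(v,3).tolist() for k,v in status.read_state().items()})
for n in ["measure1","measure1_hook","measure1_grip","rail","rail_mid","decanter_wide_mouth","decanter_narrow_mouth","stopper_large","stopper_small","rest","tumbler1","bitters","paperweight","notebook","nutbowl"]:
    for c in("top","side"):
        print(n,c,[(np.round(r["xyz"],3).tolist(),round(r["conf"],2),proj(c,r["xyz"]).astype(int).tolist()) for r in nets.mark_of(c,n) if r["conf"]>.2])
E
```

```text
top [[ 0.305  0.041  1.78 ]
 [ 0.155 -0.013 -0.988]]
side [[ 0.238 -0.853  0.825]
 [ 0.274  0.762 -0.587]]
-0.0187 {'time_s': 0.1, 'q': [-1.275, 0.312, 0.014, 1.513, -0.004, 1.319, -0.027], 'qvel': [0.0, -0.002, 0.001, -0.003, 0.0, -0.001, 0.0], 'joint_efforts': [0.001, -38.086, 0.147, -23.124, 0.012, 0.008, 0.0], 'tool_pos': [0.182, 0.518, 0.23], 'tool_rot': [-3.14, 0.0, 2.804], 'force': [-0.682, 0.374, -0.908], 'wrist_torque': [-0.011, -0.01, 0.023], 'grip_force': 0.0, 'grip_width': 0.999}
measure1 top [([0.42, -0.14, -0.002], 0.63, [361, 243]), ([0.438, 0.002, 0.001], 0.57, [324, 238]), ([0.424, 0.123, 0.003], 0.56, [291, 242])]
measure1 side [([0.419, 0.124, -0.002], 0.9, [271, 229]), ([0.423, -0.139, 0.001], 0.55, [296, 285]), ([0.445, 0.003, 0.001], 0.55, [289, 250]), ([0.426, 0.355, -0.003], 0.47, [257, 191])]
measure1_hook top [([0.45, 0.138, 0.127], 0.45, [285, 231]), ([0.36, -0.361, 0.004], 0.29, [420, 259])]
measure1_hook side [([0.452, 0.14, 0.128], 0.88, [276, 192])]
measure1_grip top [([0.443, 0.136, 0.16], 0.57, [285, 233]), ([0.476, -0.009, 0.128], 0.57, [328, 225])]

[... 1578 characters left out ...]
[0.761, 0.185, 0.002], 0.73, [276, 154])]
bitters side [([0.758, 0.188, -0.001], 0.49, [357, 196])]
paperweight top [([0.543, 0.142, -0.0], 0.61, [287, 210]), ([0.425, 0.126, 0.001], 0.61, [290, 241])]
paperweight side [([0.542, 0.139, 0.003], 0.71, [305, 216])]
notebook top [([0.356, -0.364, 0.004], 0.56, [421, 261]), ([0.426, 0.127, 0.001], 0.44, [290, 241])]
notebook side [([0.327, 0.202, 0.0], 0.73, [239, 220]), ([0.442, 0.134, 0.162], 0.69, [273, 184]), ([0.363, -0.36, 0.0], 0.56, [301, 362]), ([0.452, 0.136, 0.128], 0.36, [277, 192])]
nutbowl top [([0.331, 0.194, -0.003], 0.74, [272, 266]), ([0.421, 0.354, 0.003], 0.57, [230, 242])]
nutbowl side [([0.333, 0.205, 0.0], 0.7, [240, 220])]
```

Run:
```python
import cv2
a=cv2.imread("pics/top0.png")[90:300,160:450]; cv2.imwrite("pics/top0c.png",cv2.resize(a,(800,579),interpolation=cv2.INTER_CUBIC))
a=cv2.imread("pics/side0.png")[130:390,160:450]; cv2.imwrite("pics/side0c.png",cv2.resize(a,(669,600),interpolation=cv2.INTER_CUBIC))
```

```text
(no output)
```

View pics/top0c.png

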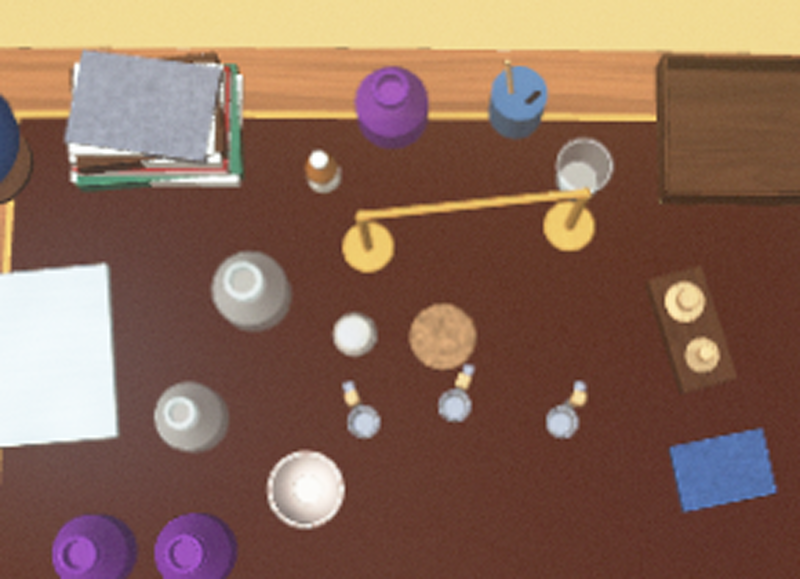

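View pics/side0c.png

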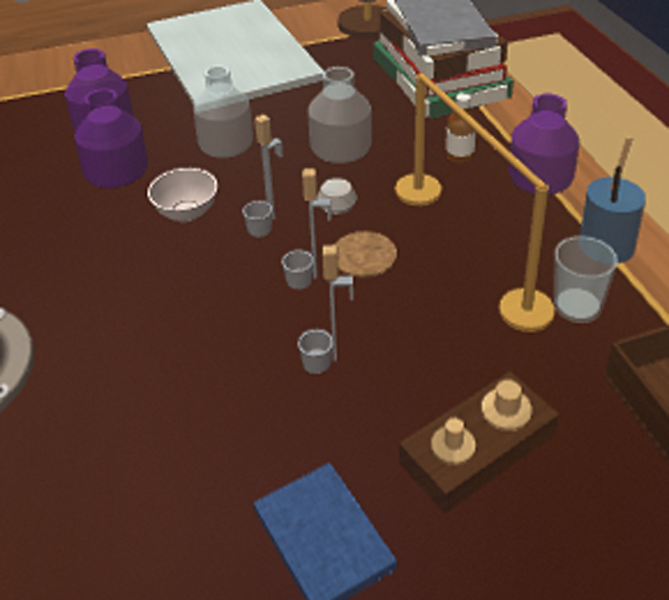

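```bash
cat > fit.py <<'E'
from h import *
from scipy.optimize import minimize
S=4
def ring(r,z,n=24,x0=0,y0=0):
    a=np.linspace(0,2*np.pi,n,endpoint=False); return np.c_[x0+r*np.cos(a),y0+r*np.sin(a),np.full(n,z)]
def box(x,y,z): return np.array([[a,b,c] for a in x for b in y for c in z],float)
MEAS=[np.r_[ring(17,0),ring(21,36)],box((-24,-20),(-6,6),(2,140)),box((-46,-20),(-6,6),(130,134)),box((-46,-42),(-6,6),(108,134)),box((-30,-14),(-8,8),(140,180))]
def rail(d=132,rp=6,rb=32,hb=6):
    P=[box((-5,5),(-140,140),(195,205))]
    for s in(-1,1): P+=[np.r_[ring(rp,0,y0=s*d),ring(rp,200,y0=s*d)],np.r_[ring(rb,0,y0=s*d),ring(rb,hb,y0=s*d)]]
    return P
def projN(cam,P):
    m=camera_model(cam); V=np.array(m["view"]); Q=P@V[:3,:3].T+V[:3,3]; s=Q[:,:2]/Q[:,2:]; s=s*(1+m["k1"]*(s**2).sum(1,keepdims=True))
    return s*[m["fx"],m["fy"]]+[m["cx"],m["cy"]]
def render(cam,parts,x,y,yaw,z,win):
    u0,v0,u1,v1=win; I=np.zeros(((v1-v0)*S,(u1-u0)*S),np.uint8); c,s=np.cos(yaw),np.sin(yaw); R=np.array([[c,-s,0],[s,c,0],[0,0,1]])
    for P in parts:
        q=projN(cam,P/1000@R.T+[x,y,z]); q=((q+.5-[u0,v0])*S-.5)
        cv2.fillConvexPoly(I,np.round(cv2.convexHull(q.astype(np.float32))*16).astype(np.int32),1,shift=4)
    return cv2.resize(I.astype(np.float32),(u1-u0,v1-v0),interpolation=cv2.INTER_AREA)
def masks(cam,name): return [(r["mask"],r["conf"]) for r in nets.regions_of(cam,name)]
def fit(parts,views,p0,z=0,step=(.006,.006,.15),offs=True):
    data=[]
    for cam,m in views:
        v,u=np.nonzero(m); win=(max(u.min()-12,0),max(v.min()-12,0),min(u.max()+13,640),min(v.max()+13,400))
        data.append((cam,win,cv2.GaussianBlur(m[win[1]:win[3],win[0]:win[2]].astype(np.float32),(0,0),.8)))
    def cost(p):
        return sum(((cv2.GaussianBlur(render(c,parts,*p,z,w),(0,0),.8)-t)**2).sum()/t.sum() for c,w,t in data)
    best=None
    for dy in(-.4,0,.4):
        p=np.array(p0,float)+[0,0,dy]
        sx=np.vstack([p]+[p+np.eye(3)[i]*step[i] for i in range(3)])
        r=minimize(cost,p,method="Nelder-Mead",options=dict(initial_simplex=sx,xatol=1e-4,fatol=1e-5))
        if best is None or r.fun<best.fun: best=r
    return best.x,best.fun
def near(ms,uv):
    out=[(np.hypot(*(np.argwhere(m).mean(0)[::-1]-uv)),m) for m,c in ms if m.any()]
    d,m=min(out,key=lambda t:t[0]); return m if d<15 else None
E
python3 - <<'E'
from fit import *
T,Sd=masks("top","measure1"),masks("side","measure1")
for n,ms in(("top",T),("side",Sd)): print(n,[(np.argwhere(m).mean(0)[::-1].astype(int).tolist(),int(m.sum()),round(c,2)) for m,c in ms])
for x,y,yw in[(.421,.124,3.5),(.44,.002,2.9),(.421,-.14,2.7)]:
    mid=np.array([x,y,.08]); v=[(c,near(ms,proj(c,mid))) for c,ms in(("top",T),("side",Sd))]
    v=[a for a in v if a[1] is not None]
    print([a[0] for a in v],[np.round(fit(MEAS,w,(x,y,yw)),4) if 0 else fit(MEAS,w,(x,y,yw)) for w in [v]+[[a] for a in v]])
T,Sd=masks("top","rail"),masks("side","rail")
for n,ms in(("top",T),("side",Sd)): print(n,[(np.argwhere(m).mean(0)[::-1].astype(int).tolist(),int(m.sum()),round(c,2)) for m,c in ms])
np.save("railm.npy",[T[0][0],Sd[0][0]])
v=[("top",T[0][0]),("side",Sd[0][0])]
print(min((fit(rail(d),v,(.68,-.02,-.1))+(d,) for d in(125,130,135,140)),key=lambda r:r[1]))
for n in("decanter_wide_mouth","decanter_narrow_mouth","stopper_large","stopper_small"):
    for c in("top","side"):
        print(n,c,[np.round(r["xyz"],3).tolist() for r in nets.mark_of(c,n) if r["conf"]>.4])
E
```

```text
top [([324, 234], 131, 0.64), ([250, 195], 571, 0.64), ([364, 240], 113, 0.59), ([289, 240], 137, 0.46)]
side [([291, 234], 324, 0.68), ([299, 269], 397, 0.31)]
['top'] [(array([0.41698066, 0.12384532, 3.50028035]), np.float64(0.015538953244686127)), (array([0.41698066, 0.12384532, 3.50028035]), np.float64(0.015538953244686127))]Traceback (most recent call last):
  File "<stdin>", line 7, in <module>
  File "fit.py", line 33, in fit
    r=minimize(cost,p,method="Nelder-Mead",options=dict(initial_simplex=sx,xatol=1e-4,fatol=1e-5))
    res = _minimize_neldermead(fun, x0, args, callback, bounds=bounds,
                               **options)
    fxr = func(xr)
    fx = function(np.copy(x), *(wrapper_args + args))
  File "fit.py", line 28, in cost
    return sum(((cv2.GaussianBlur(render(c,parts,*p,z,w),(0,0),.8)-t)**2).sum()/t.sum() for c,w,t in data)
  File "fit.py", line 28, in <genexpr>
    return sum(((cv2.GaussianBlur(render(c,parts,*p,z,w),(0,0),.8)-t)**2).sum()/t.sum() for c,w,t in data)
                                  ~~~~~~^^^^^^^^^^^^^^^^
  File "fit.py", line 18, in render
    q=projN(cam,P/1000@R.T+[x,y,z]); q=((q+.5-[u0,v0])*S-.5)
  File "fit.py", line 13, in projN
    m=camera_model(cam); V=np.array(m["view"]); Q=P@V[:3,:3].T+V[:3,3]; s=Q[:,:2]/Q[:,2:]; s=s*(1+m["k1"]*(s**2).sum(1,keepdims=True))
ValueError: time passes only in moves, steps and waits
```

```bash
sed -i 's/^def proj(cam,p)/_cm={}\n_raw=camera_model\ndef camera_model(c):\n    if c not in _cm: _cm[c]=_raw(c)\n    return _cm[c]\ndef proj(cam,p)/' h.py
python3 - <<'E'
from fit import *
T,Sd=masks("top","measure1"),masks("side","measure1")
for n,ms in(("top",T),("side",Sd)): print(n,[(np.argwhere(m).mean(0)[::-1].astype(int).tolist(),int(m.sum()),round(c,2)) for m,c in ms])
def try_(f,*a):
    try: return f(*a)
    except Exception as e: return repr(e)
for x,y,yw in[(.421,.124,3.5),(.44,.002,2.9),(.421,-.14,2.7)]:
    mid=np.array([x,y,.08]); v=[(c,near(ms,proj(c,mid))) for c,ms in(("top",T),("side",Sd))]
    v=[a for a in v if a[1] is not None]
    for w in [v]+[[a] for a in v]:
        p,f=fit(MEAS,w,(x,y,yw)); print([a[0] for a in w],np.round(p,4),round(f,3))
T,Sd=masks("top","rail"),masks("side","rail")
for n,ms in(("top",T),("side",Sd)): print(n,[(np.argwhere(m).mean(0)[::-1].astype(int).tolist(),int(m.sum()),round(c,2)) for m,c in ms])
v=[(c,m[0][0]) for c,m in(("top",T),("side",Sd)) if m]
for d in(128,134,140): print(d,fit(rail(d),v,(.68,-.02,-.1)))
for n in("decanter_wide_mouth","decanter_narrow_mouth","stopper_large","stopper_small"):
    for c in("top","side"):
        print(n,c,[np.round(r["xyz"],3).tolist() for r in nets.mark_of(c,n) if r["conf"]>.4])
E
```

```text
top [([324, 234], 131, 0.64), ([250, 195], 571, 0.64), ([364, 240], 113, 0.59), ([289, 240], 137, 0.46)]
side [([291, 234], 324, 0.68), ([299, 269], 397, 0.31)]
['top'] [0.417  0.1238 3.5003] 0.016
['top'] [0.417  0.1238 3.5003] 0.016
['top', 'side'] [4.4220e-01 1.5000e-03 2.8264e+00] 0.123
['top'] [0.4408 0.0033 2.7658] 0.018
['side'] [ 4.424e-01 -1.000e-04  2.877e+00] 0.081
['top', 'side'] [ 0.4223 -0.1427  2.8477] 0.202
['top'] [ 0.4216 -0.1409  2.7677] 0.121
['side'] [ 0.4223 -0.1429  2.8555] 0.067
top [([330, 171], 800, 0.92)]
side [([370, 224], 932, 0.63), ([306, 181], 871, 0.62), ([379, 306], 369, 0.58), ([365, 324], 1557, 0.22)]
128 (array([ 0.67849714, -0.02264577,  0.14562091]), np.float64(0.5803913474082947))
134 (array([ 0.67877701, -0.020343  ,  0.12904865]), np.float64(0.33776333928108215))
140 (array([ 0.67866886, -0.01731511,  0.11741451]), np.float64(0.2377924919128418))
decanter_wide_mouth top [[0.252, 0.346, 0.134], [0.593, 0.277, 0.136], [0.85, 0.096, 0.136], [0.426, 0.35, 0.135], [0.247, 0.475, 0.132]]
decanter_wide_mouth side [[0.245, 0.341, 0.134], [0.855, 0.096, 0.129], [0.596, 0.272, 0.135], [0.243, 0.478, 0.135]]
decanter_narrow_mouth top [[0.424, 0.357, 0.136]]
decanter_narrow_mouth side [[0.425, 0.355, 0.134], [0.466, -0.01, 0.163]]
stopper_large top [[0.585, -0.308, 0.009]]
stopper_large side [[0.586, -0.31, 0.012], [0.762, -0.17, -0.002]]
stopper_small top [[0.511, -0.335, 0.013]]
stopper_small side [[0.516, -0.329, 0.006]]
```

Run:
```python
from fit import *
for c in("top","side"):
    ms=masks(c,"rail"); m=ms[0][0]
    a=proj(c,[.678-.09*-.0-.1*.117,-.017+.1,.2]); b=proj(c,[.678+.1*.117,-.017-.1,.2]); print(a,b)
    L=[]
    for u in range(int(min(a[0],b[0])),int(max(a[0],b[0]))):
        k=(u-a[0])/(b[0]-a[0]); vc=a[1]+k*(b[1]-a[1]); v=np.nonzero(m[:,u])[0]; v=v[abs(v-vc)<7]
        if len(v): L.append(at_z(c,(u,v.mean()),.2))
    L=np.array(L); k,c0=np.polyfit(L[:,1],L[:,0],1); print(c,"x at y=-.017",k*-.017+c0,"yaw",-np.arctan(k),np.std(L[:,0]-k*L[:,1]-c0),len(L))
v=[(c,masks(c,"rail")[0][0]) for c in("top","side")]
for d in(140,146):
  for rp in(5,6,7):
    P=rail(d,rp,33,8); print(d,rp,fit(P,v,(.68,-.018,.11)))
```

```text
[301.83622853 166.99582583] [360.39228147 160.86423213]
top x at y=-.017 0.6773376680237976 yaw 0.10437893504102426 0.0020140946181505526 59
[347.63371817 168.22345843] [385.31456828 202.5591426 ]
side x at y=-.017 0.6793725596316025 yaw 0.11441927393195936 0.000846119260761403 38
140 5 (array([ 0.67872946, -0.01739987,  0.11803237]), np.float64(0.21771442890167236))
140 6 (array([ 0.6787013 , -0.01824175,  0.11486613]), np.float64(0.22793418169021606))
140 7 (array([ 0.67877024, -0.01800764,  0.11387484]), np.float64(0.2529303729534149))
146 5 (array([ 0.6785835 , -0.01705112,  0.10258114]), np.float64(0.34996962547302246))
146 6 (array([ 0.67851735, -0.01629279,  0.10251345]), np.float64(0.3660960793495178))
146 7 (array([ 0.67800477, -0.01622234,  0.10508946]), np.float64(0.3947086036205292))
```

Request:
carry_out --steps '[{"delta_pos": [2.0, -3.0, 1.0], "turn": [0, 0, 0.08], "grip": 1}, {"delta_pos": [2.3, -3.5, 0.5], "turn": [0, 0, 0.08], "grip": 1}, {"delta_pos": [2.3, -3.5, 0], "turn": [0, 0, 0.08], "grip": 1}, {"delta_pos": [2.3, -3.5, 0], "turn": [0, 0, 0.08], "grip": 1}, {"delta_pos": [2.3, -3.5, 0], "turn": [0, 0, 0.08], "grip": 1}, {"delta_pos": [2.3, -3.5, 0], "turn": [0, 0, 0.08], "grip": 1}, {"delta_pos": [2.3, -3.5, 0], "turn": [0, 0, 0.08], "grip": 1}, {"delta_pos": [2.3, -3.5, 0], "turn": [0, 0, 0.08], "grip": 1}]'

```text
time_s: 3.3
tool_pos: [0.364, 0.2424, 0.2466]
tool_rot: [3.141, 0.001, -2.836]
force: [0.5, 0.5, 0.2]
grip_width: 0.997
grip_force: 0.0
```

Request:
carry_out --steps '[{"delta_pos": [2.5, -3.5, 0], "turn": [0, 0, 0.06], "grip": 1}, {"delta_pos": [2.5, -3.5, 0], "turn": [0, 0, 0], "grip": 1}, {"delta_pos": [1.5, -2.0, 0], "turn": [0, 0, 0], "grip": 1}, {"delta_pos": [0, 0, 0], "turn": [0, 0, 0], "grip": 0.6}]'

```text
time_s: 3.7
tool_pos: [0.4307, 0.1492, 0.2466]
tool_rot: [-3.139, 0.001, -2.788]
force: [0.5, 0.3, 0.7]
grip_width: 0.856
grip_force: 0.0
```

Request:
carry_out --steps '[{"delta_pos": [0.8, -1.6, -2], "turn": [0, 0, 0], "grip": 0.6}, {"delta_pos": [0, 0, -2], "turn": [0, 0, 0], "grip": 0.6}, {"delta_pos": [0, 0, 0], "turn": [0, 0, 0], "grip": 0.6}]'

```text
time_s: 4.0
tool_pos: [0.4337, 0.138, 0.2039]
tool_rot: [3.141, -0.006, -2.779]
force: [-1.0, -0.5, -0.6]
grip_width: 0.6
grip_force: 0.0
```

Run:
```python
from h import *
print(np.round(status.read_state()["tool_pos"],4))
A=get_image("side")[130:260,220:340]; B=get_image("top")[170:270,230:330]
cv2.imwrite("pics/c1.png",np.hstack([cv2.resize(A,(369,400),interpolation=cv2.INTER_CUBIC),cv2.resize(B,(400,400),interpolation=cv2.INTER_CUBIC)]))
```

```text
[0.4337 0.138  0.2039]
```

View pics/c1.png

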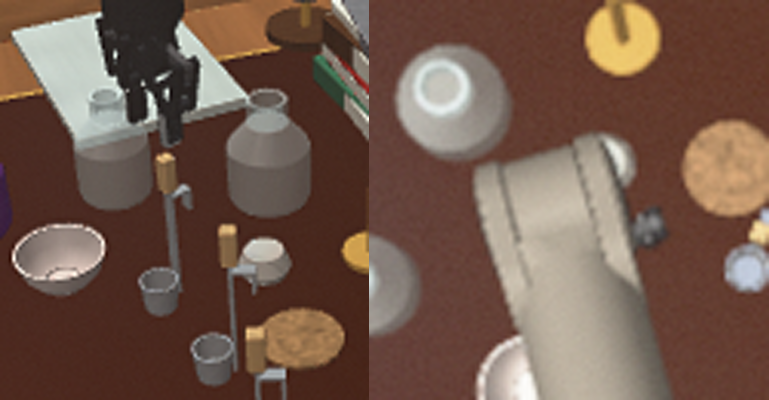

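Request:
carry_out --steps '[{"delta_pos": [0.5, -0.5, 0], "turn": [0, 0, 0], "grip": 0.6}, {"delta_pos": [0, 0, 0], "turn": [0, 0, 0], "grip": 0.6}, {"delta_pos": [0, 0, 0], "turn": [0, 0, 0], "grip": 0.6}]'

```text
time_s: 4.4
tool_pos: [0.4419, 0.1331, 0.2071]
tool_rot: [3.141, 0.002, -2.779]
force: [0.6, -0.3, -0.7]
grip_width: 0.603
grip_force: 0.0
```

Run:
```python
from h import *
print(np.round(status.read_state()["tool_pos"],4))
for c in("side",):
    print([(np.round(r["xyz"],4),r["conf"]) for r in nets.mark_of(c,"measure1_grip")], [(np.round(r["xyz"],4),r["conf"]) for r in nets.mark_of(c,"measure1_hook")])
print(proj("side",status.read_state()["tool_pos"]),proj("side",[.439,.133,.18]))
```

```text
[0.4419 0.1331 0.2071]
[(array([0.4426, 0.1326, 0.1621]), 0.64)] [(array([0.4504, 0.1356, 0.1304]), 0.6)]
[272.30915072 172.42194836] [272.25351752 180.07300677]
```

Request:
carry_out --steps '[{"delta_pos": [-0.1, 0, -2], "turn": [0, 0, 0], "grip": 0.6}, {"delta_pos": [0, 0, -2], "turn": [0, 0, 0], "grip": 0.6}, {"delta_pos": [0, 0, -2], "turn": [0, 0, 0], "grip": 0.6}, {"delta_pos": [0, 0, 0], "turn": [0, 0, 0], "grip": 0.6}, {"delta_pos": [0, 0, 0], "turn": [0, 0, 0], "grip": 0.6}]'

```text
time_s: 5.0
tool_pos: [0.4403, 0.1331, 0.1466]
tool_rot: [3.142, -0.0, -2.779]
force: [-0.7, 0.2, 1.1]
grip_width: 0.6
grip_force: 0.0
```

Request:
carry_out --steps '[{"delta_pos": [0, 0, 0], "turn": [0, 0, 0], "grip": 0.4}, {"delta_pos": [0, 0, 0], "turn": [0, 0, 0], "grip": 0.3}, {"delta_pos": [0, 0, 0], "turn": [0, 0, 0], "grip": 0.2}, {"delta_pos": [0, 0, 0], "turn": [0, 0, 0], "grip": 0}, {"delta_pos": [0, 0, 0], "turn": [0, 0, 0], "grip": 0}, {"delta_pos": [0, 0, 0], "turn": [0, 0, 0], "grip": 0}, {"delta_pos": [0, 0, 0], "turn": [0, 0, 0], "grip": 0}]'

```text
time_s: 5.7
tool_pos: [0.4413, 0.1333, 0.1472]
tool_rot: [3.141, 0.003, -2.779]
force: [-0.1, 0.7, 5.4]
grip_width: 0.175
grip_force: 59.3
```

Request:
carry_out --steps '[{"delta_pos": [0, 0, 1], "turn": [0, 0, 0], "grip": 0}, {"delta_pos": [0, 0, 3], "turn": [0, 0, 0], "grip": 0}, {"delta_pos": [0, 0, 4], "turn": [0, 0, 0], "grip": 0}, {"delta_pos": [0, 0, 4], "turn": [0, 0, 0], "grip": 0}, {"delta_pos": [2, -1.0, 0.5], "turn": [0, 0, -0.05], "grip": 0}, {"delta_pos": [3, -1.5, 0], "turn": [0, 0, -0.05], "grip": 0}, {"delta_pos": [3, -1.5, 0], "turn": [0, 0, -0.05], "grip": 0}, {"delta_pos": [3, -1.5, 0], "turn": [0, 0, -0.05], "grip": 0}]'

```text
time_s: 6.5
tool_pos: [0.5502, 0.0775, 0.2708]
tool_rot: [3.141, -0.002, -2.981]
force: [-0.8, -0.3, -1.5]
grip_width: 0.18
grip_force: 58.7
```

Request:
carry_out --steps '[{"delta_pos": [3, -1.2, 0], "turn": [0, 0, -0.05], "grip": 0}, {"delta_pos": [2.5, -1.0, 0], "turn": [0, 0, 0], "grip": 0}, {"delta_pos": [1.5, 0, 0], "turn": [0, 0, 0], "grip": 0}, {"delta_pos": [0, 0, 0], "turn": [0, 0, 0], "grip": 0}, {"delta_pos": [0, 0, 0], "turn": [0, 0, 0], "grip": 0}, {"delta_pos": [0, 0, 0], "turn": [0, 0, 0], "grip": 0}]'

```text
time_s: 7.1
tool_pos: [0.619, 0.0565, 0.2711]
tool_rot: [3.141, -0.002, -3.029]
force: [-0.5, 0.1, -0.8]
grip_width: 0.176
grip_force: 58.7
```

```bash
cat > look.py <<'E'
import sys
from fit import *
tag=sys.argv[1]
s=status.read_state(); t=np.array(s["tool_pos"]); print(np.round(t,4),np.round(s["tool_rot"],3),s["grip_width"])
get_image("side");get_image("top")
for c in("side","top"):
    for n in("measure1_hook","measure1_grip","rail_mid"):
        print(c,n,[(np.round(r["xyz"],4).tolist(),round(r["conf"],2)) for r in nets.mark_of(c,n) if r["conf"]>.2])
I=get_image("side"); u,v=proj("side",t-[0,0,.05]).astype(int)
A=I[max(v-50,0):v+50,u-65:u+65]; cv2.imwrite(f"pics/{tag}.png",cv2.resize(A,None,fx=5,fy=5,interpolation=cv2.INTER_CUBIC))
print("crop origin",u-65,max(v-50,0))
E
python3 look.py l1
```

```text
[0.619  0.0565 0.2711] [ 3.141e+00 -2.000e-03 -3.029e+00] 0.1759400273065318
side measure1_hook [([0.6292, 0.0569, 0.2517], 0.69), ([0.5872, -0.3092, 0.0115], 0.39)]
side measure1_grip [([0.6169, 0.0585, 0.2873], 0.67)]
side rail_mid [([0.6816, -0.0187, 0.1973], 0.57)]
top measure1_hook [([0.476, -0.0081, 0.129], 0.6)]
top measure1_grip []
top rail_mid [([0.6809, -0.0149, 0.1994], 0.69), ([0.4218, 0.3569, -0.0031], 0.63)]
crop origin 271 119
```

View pics/l1.png

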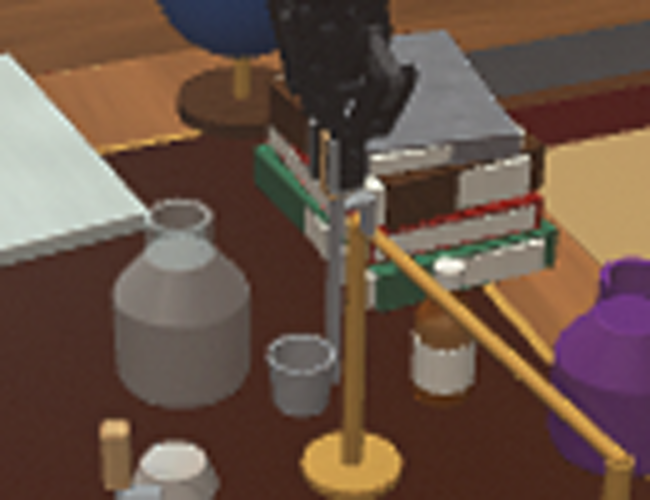

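Request:
carry_out --steps '[{"delta_pos": [2.2, 0, 0], "turn": [0, 0, 0], "grip": 0}, {"delta_pos": [2, 0, 0], "turn": [0, 0, 0], "grip": 0}, {"delta_pos": [0, 0, 0], "turn": [0, 0, 0], "grip": 0}, {"delta_pos": [0, 0, 0], "turn": [0, 0, 0], "grip": 0}, {"delta_pos": [0, 0, -1.5], "turn": [0, 0, 0], "grip": 0}, {"delta_pos": [0, 0, 0], "turn": [0, 0, 0], "grip": 0}, {"delta_pos": [0, 0, 0], "turn": [0, 0, 0], "grip": 0}]'

```text
time_s: 8.25
tool_pos: [0.6614, 0.0561, 0.2565]
tool_rot: [3.141, -0.001, -3.029]
force: [-0.1, 0.7, -2.1]
grip_width: 0.182
grip_force: 58.6
```

```bash
python3 look.py l2
```

```text
[0.6614 0.0561 0.2565] [ 3.141e+00 -1.000e-03 -3.029e+00] 0.18209612476100764
side measure1_hook [([0.6727, 0.057, 0.2364], 0.89), ([0.5961, 0.2742, 0.1286], 0.51), ([0.7581, 0.1873, 0.0002], 0.25)]
side measure1_grip [([0.662, 0.0572, 0.2726], 0.77), ([0.6394, 0.0532, 0.1106], 0.24)]
side rail_mid [([0.6777, -0.0189, 0.1997], 0.86), ([0.4261, 0.3557, 0.1341], 0.51)]
top measure1_hook [([0.4403, -0.1483, 0.1641], 0.26)]
top measure1_grip [([0.4187, -0.1379, -0.0001], 0.73)]
top rail_mid [([0.6812, -0.0173, 0.2013], 0.64)]
crop origin 284 121
```

View pics/l2.png

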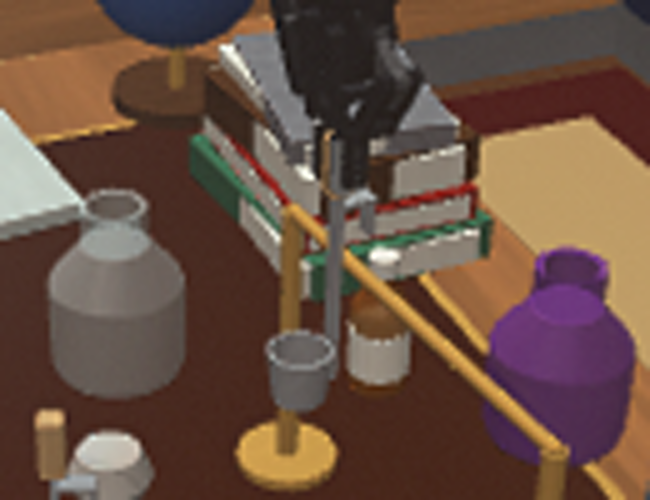

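Request:
carry_out --steps '[{"delta_pos": [-0.1, 0, -1.0], "turn": [0, 0, 0], "grip": 0}, {"delta_pos": [0, 0, -1.0], "turn": [0, 0, 0], "grip": 0}, {"delta_pos": [0, 0, -0.8], "turn": [0, 0, 0], "grip": 0}, {"delta_pos": [0, 0, 0], "turn": [0, 0, 0], "grip": 0}, {"delta_pos": [0, 0, 0], "turn": [0, 0, 0], "grip": 0}]'

```text
time_s: 9.2
tool_pos: [0.661, 0.056, 0.2277]
tool_rot: [3.142, -0.001, -3.029]
force: [0.4, 0.2, -1.1]
grip_width: 0.176
grip_force: 58.7
```

Request:
carry_out --steps '[{"delta_pos": [0, 0, -0.2], "turn": [0, 0, 0], "grip": 0}, {"delta_pos": [0, 0, 0], "turn": [0, 0, 0], "grip": 0}]'

```text
time_s: 9.4
tool_pos: [0.6614, 0.0559, 0.2265]
tool_rot: [-3.142, 0.001, -3.029]
force: [-0.2, 0.7, -2.3]
grip_width: 0.176
grip_force: 58.7
```

Request:
carry_out --steps '[{"delta_pos": [0, 0, -0.2], "turn": [0, 0, 0], "grip": 0}, {"delta_pos": [0, 0, 0], "turn": [0, 0, 0], "grip": 0}]'

```text
time_s: 9.6
tool_pos: [0.6612, 0.0559, 0.2242]
tool_rot: [3.142, -0.0, -3.029]
force: [-0.1, -0.5, -2.0]
grip_width: 0.176
grip_force: 58.7
```

Request:
carry_out --steps '[{"delta_pos": [0, 0, -0.2], "turn": [0, 0, 0], "grip": 0}, {"delta_pos": [0, 0, 0], "turn": [0, 0, 0], "grip": 0}]'

```text
time_s: 9.8
tool_pos: [0.6614, 0.0559, 0.2224]
tool_rot: [3.142, 0.001, -3.029]
force: [0.1, 1.4, -1.6]
grip_width: 0.181
grip_force: 59.0
```

Request:
carry_out --steps '[{"delta_pos": [0, 0, -0.1], "turn": [0, 0, 0], "grip": 0}, {"delta_pos": [0, 0, 0], "turn": [0, 0, 0], "grip": 0}]'

```text
time_s: 10.0
tool_pos: [0.6614, 0.0559, 0.2223]
tool_rot: [3.141, 0.001, -3.029]
force: [-2.0, 0.1, 2.0]
grip_width: 0.174
grip_force: 59.3
```

Contact at the predicted height. Tilt about the bar, then settle.

Request:
carry_out --steps '[{"delta_pos": [-0.11, 0, -0.07], "turn": [0.007, -0.064, 0], "grip": 0}, {"delta_pos": [-0.11, 0, -0.07], "turn": [0.007, -0.064, 0], "grip": 0}, {"delta_pos": [-0.11, 0, -0.07], "turn": [0.007, -0.064, 0], "grip": 0}, {"delta_pos": [-0.11, 0, -0.07], "turn": [0.007, -0.064, 0], "grip": 0}, {"delta_pos": [0, 0, 0], "turn": [0, 0, 0], "grip": 0}, {"delta_pos": [0, 0, 0], "turn": [0, 0, 0], "grip": 0}]'

```text
time_s: 10.6
tool_pos: [0.6548, 0.0556, 0.2185]
tool_rot: [-3.141, 0.252, -3.029]
force: [-8.2, -0.9, 5.6]
grip_width: 0.18
grip_force: 59.7
```

```bash
python3 look.py l3
```

```text
[0.6548 0.0556 0.2185] [-3.141  0.252 -3.029] 0.18049064503132806
side measure1_hook [([0.6668, 0.0564, 0.2037], 0.55), ([0.6694, 0.0568, 0.0687], 0.51)]
side measure1_grip [([0.651, 0.0549, 0.2335], 0.67), ([0.6669, 0.0554, 0.2022], 0.6)]
side rail_mid [([0.6806, -0.0204, 0.1979], 0.87)]
top measure1_hook [([0.3585, -0.3618, 0.001], 0.35)]
top measure1_grip []
top rail_mid [([0.6843, -0.0144, 0.2006], 0.56)]
crop origin 282 132
```

View pics/l3.png

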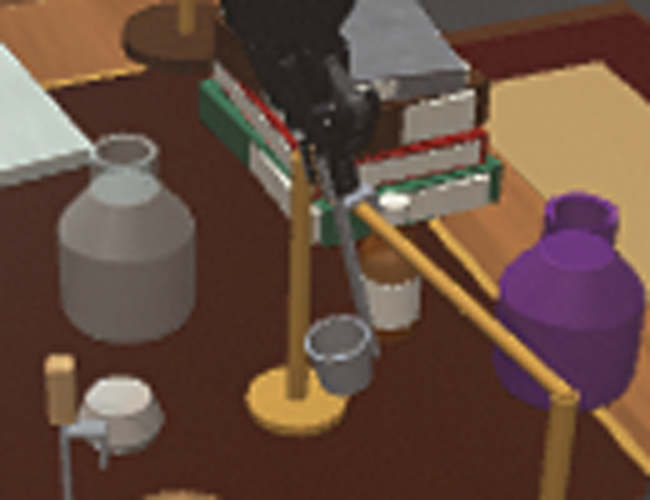

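Request:
carry_out --steps '[{"delta_pos": [-0.15, 0, 0.1], "turn": [0, 0, 0], "grip": 0}, {"delta_pos": [0, 0, 0], "turn": [0, 0, 0], "grip": 0}, {"delta_pos": [0, 0, 0], "turn": [0, 0, 0], "grip": 0}]'

```text
time_s: 11.35
tool_pos: [0.656, 0.0561, 0.219]
tool_rot: [-3.14, 0.257, -3.029]
force: [0.9, -0.4, -1.4]
grip_width: 0.179
grip_force: 58.9
```

Request:
carry_out --steps '[{"delta_pos": [0, 0, -0.1], "turn": [0, 0, 0], "grip": 0}, {"delta_pos": [0, 0, 0], "turn": [0, 0, 0], "grip": 0.18}, {"delta_pos": [0, 0, 0], "turn": [0, 0, 0], "grip": 0.2}, {"delta_pos": [0, 0, 0], "turn": [0, 0, 0], "grip": 0.25}, {"delta_pos": [0, 0, 0], "turn": [0, 0, 0], "grip": 0.35}, {"delta_pos": [0, 0, 0], "turn": [0, 0, 0], "grip": 0.4}, {"delta_pos": [0, 0, 0], "turn": [0, 0, 0], "grip": 0.4}, {"delta_pos": [0, 0, 0], "turn": [0, 0, 0], "grip": 0.4}]'

```text
time_s: 12.15
tool_pos: [0.6554, 0.0559, 0.2185]
tool_rot: [-3.141, 0.258, -3.029]
force: [0.5, -0.4, -0.2]
grip_width: 0.399
grip_force: 0.0
```

```bash
python3 look.py l4
```

```text
[0.6554 0.0559 0.2185] [-3.141  0.258 -3.029] 0.39878959462666974
side measure1_hook [([0.6702, 0.0583, 0.2053], 0.76), ([0.3281, 0.1995, 0.0016], 0.64), ([0.5935, 0.2724, 0.1349], 0.46)]
side measure1_grip [([0.6496, 0.0533, 0.2335], 0.78)]
side rail_mid [([0.6829, -0.0206, 0.1982], 0.91), ([0.5154, -0.3296, 0.0089], 0.62), ([0.5945, 0.2726, 0.133], 0.37)]
top measure1_hook []
top measure1_grip [([0.7631, -0.1646, -0.0019], 0.47)]
top rail_mid [([0.6794, -0.0142, 0.2004], 0.98)]
crop origin 282 132
```

View pics/l4.png

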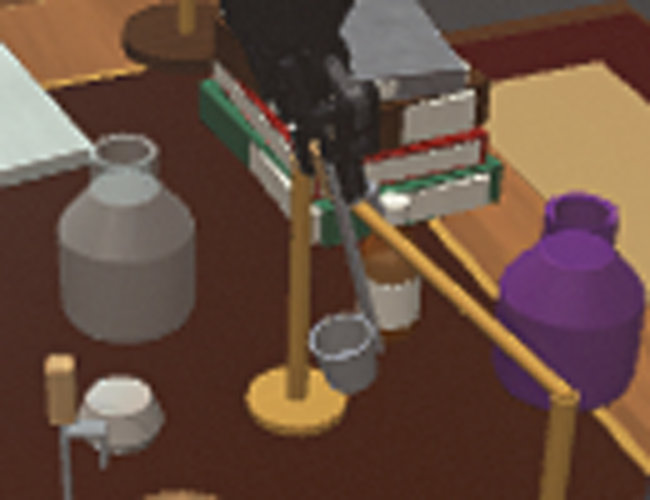

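Request:
carry_out --steps '[{"delta_pos": [-0.25, 0, 1.0], "turn": [0, 0, 0], "grip": 0.4}, {"delta_pos": [-0.5, -0.05, 1.9], "turn": [0, 0, 0], "grip": 0.4}, {"delta_pos": [-0.75, -0.05, 2.9], "turn": [0, 0, 0], "grip": 0.4}, {"delta_pos": [-0.75, -0.05, 2.9], "turn": [0, 0, 0], "grip": 0.4}, {"delta_pos": [-3, -1, 0], "turn": [-0.014, 0.127, 0], "grip": 0.6}, {"delta_pos": [-3, -1, 0], "turn": [-0.014, 0.127, 0], "grip": 0.6}, {"delta_pos": [-3, -1, 0], "turn": [0, 0, -0.14], "grip": 0.6}, {"delta_pos": [-3, -1, 0], "turn": [0, 0, -0.14], "grip": 0.6}]'

```text
time_s: 13.4
tool_pos: [0.5129, 0.0141, 0.3051]
tool_rot: [-3.139, 0.001, 2.968]
force: [0.6, 0.1, 0.9]
grip_width: 0.603
grip_force: 0.0
```

Request:
carry_out --steps '[{"delta_pos": [-3, -1, 0], "turn": [0, 0, -0.14], "grip": 0.6}, {"delta_pos": [-2, -0.6, -2], "turn": [0, 0, 0], "grip": 0.6}, {"delta_pos": [0, 0, -3], "turn": [0, 0, 0], "grip": 0.6}, {"delta_pos": [0, 0, -3], "turn": [0, 0, 0], "grip": 0.6}, {"delta_pos": [0, 0, 0], "turn": [0, 0, 0], "grip": 0.6}, {"delta_pos": [0, 0, 0], "turn": [0, 0, 0], "grip": 0.6}, {"delta_pos": [0, 0, 0], "turn": [0, 0, 0], "grip": 0.6}]'

```text
time_s: 14.1
tool_pos: [0.4644, -0.0017, 0.2275]
tool_rot: [3.14, 0.006, 2.834]
force: [0.1, -0.2, 0.4]
grip_width: 0.596
grip_force: 0.0
```

```bash
python3 look.py l5
```

```text
[ 0.4644 -0.0017  0.2275] [3.14  0.006 2.834] 0.5959676848274922
side measure1_hook [([0.6685, 0.0595, 0.2017], 0.82)]
side measure1_grip [([0.6528, 0.0532, 0.2342], 0.72)]
side rail_mid [([0.6812, -0.017, 0.1993], 0.74)]
top measure1_hook [([0.6688, 0.0565, 0.2015], 0.46)]
top measure1_grip [([0.6528, 0.0554, 0.2332], 0.6)]
top rail_mid [([0.6804, -0.0158, 0.2007], 0.89)]
crop origin 228 153
```

Request:
carry_out --steps '[{"delta_pos": [0, -0.5, 0], "turn": [0, 0, 0], "grip": 0.6}, {"delta_pos": [0, 0, -2], "turn": [0, 0, 0], "grip": 0.6}, {"delta_pos": [0, 0, -2], "turn": [0, 0, 0], "grip": 0.6}, {"delta_pos": [0, 0, -2], "turn": [0, 0, 0], "grip": 0.6}, {"delta_pos": [0, 0, -2], "turn": [0, 0, 0], "grip": 0.6}, {"delta_pos": [0, 0, 0], "turn": [0, 0, 0], "grip": 0.6}, {"delta_pos": [0, 0, 0], "turn": [0, 0, 0], "grip": 0.6}]'

```text
time_s: 15.25
tool_pos: [0.4629, -0.0069, 0.1457]
tool_rot: [-3.141, 0.002, 2.833]
force: [0.7, -0.8, -0.7]
grip_width: 0.598
grip_force: 0.0
```

Request:
carry_out --steps '[{"delta_pos": [0, 0, 0], "turn": [0, 0, 0], "grip": 0.4}, {"delta_pos": [0, 0, 0], "turn": [0, 0, 0], "grip": 0.3}, {"delta_pos": [0, 0, 0], "turn": [0, 0, 0], "grip": 0.2}, {"delta_pos": [0, 0, 0], "turn": [0, 0, 0], "grip": 0}, {"delta_pos": [0, 0, 0], "turn": [0, 0, 0], "grip": 0}, {"delta_pos": [0, 0, 0], "turn": [0, 0, 0], "grip": 0}, {"delta_pos": [0, 0, 0], "turn": [0, 0, 0], "grip": 0}]'

```text
time_s: 15.95
tool_pos: [0.464, -0.0062, 0.1465]
tool_rot: [3.14, 0.004, 2.834]
force: [1.0, 0.5, 5.4]
grip_width: 0.177
grip_force: 59.6
```

Request:
carry_out --steps '[{"delta_pos": [0, 0, 1], "turn": [0, 0, 0], "grip": 0}, {"delta_pos": [0, 0, 3], "turn": [0, 0, 0], "grip": 0}, {"delta_pos": [0, 0, 4], "turn": [0, 0, 0], "grip": 0}, {"delta_pos": [0, 0, 4], "turn": [0, 0, 0], "grip": 0}, {"delta_pos": [2, -0.4, 0.5], "turn": [0, 0, 0.06], "grip": 0}, {"delta_pos": [3, -0.4, 0], "turn": [0, 0, 0.06], "grip": 0}, {"delta_pos": [3, -0.3, 0], "turn": [0, 0, 0.06], "grip": 0}, {"delta_pos": [3, 0, 0], "turn": [0, 0, 0.06], "grip": 0}]'

```text
time_s: 16.75
tool_pos: [0.5729, -0.0185, 0.2701]
tool_rot: [-3.14, -0.0, 3.075]
force: [0.3, -0.4, -0.9]
grip_width: 0.175
grip_force: 58.8
```

Request:
carry_out --steps '[{"delta_pos": [3, 0, 0], "turn": [0, 0, 0.06], "grip": 0}, {"delta_pos": [3, 0, 0], "turn": [0, 0, 0.06], "grip": 0}, {"delta_pos": [2, 0, 0], "turn": [0, 0, 0.06], "grip": 0}, {"delta_pos": [1.5, 0, 0], "turn": [0, 0, 0], "grip": 0}, {"delta_pos": [0, 0, 0], "turn": [0, 0, 0], "grip": 0}, {"delta_pos": [0, 0, -1], "turn": [0, 0, 0], "grip": 0}, {"delta_pos": [0, 0, 0], "turn": [0, 0, 0], "grip": 0}, {"delta_pos": [0, 0, 0], "turn": [0, 0, 0], "grip": 0}]'

```text
time_s: 17.55
tool_pos: [0.6666, -0.0174, 0.2601]
tool_rot: [3.141, 0.0, -3.03]
force: [-0.6, -0.1, -2.2]
grip_width: 0.176
grip_force: 58.7
```

```bash
python3 look.py l6
```

```text
[ 0.6666 -0.0174  0.2601] [ 3.141  0.    -3.03 ] 0.17553535923354516
side measure1_hook [([0.6704, 0.0572, 0.2036], 0.77)]
side measure1_grip [([0.6522, 0.0561, 0.2343], 0.5)]
side rail_mid [([0.6823, -0.0173, 0.1999], 0.95), ([0.5475, -0.3166, 0.0009], 0.54)]
top measure1_hook [([0.6675, 0.0554, 0.2036], 0.45)]
top measure1_grip [([0.6503, 0.0546, 0.2309], 0.42)]
top rail_mid []
crop origin 296 132
```

View pics/l6.png

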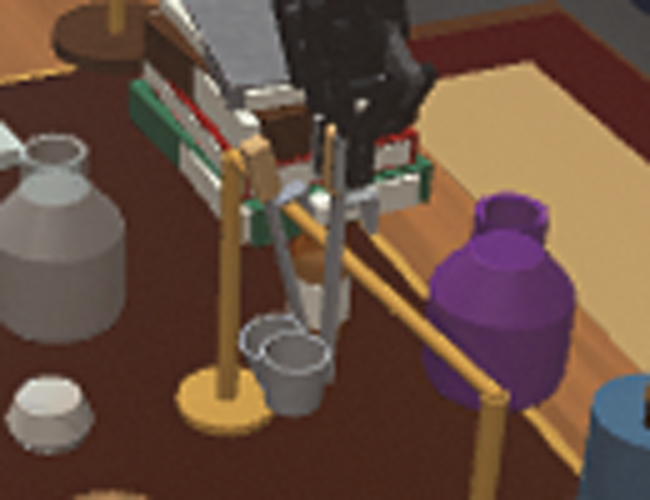

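Run:
```python
from h import *
t=np.array([.6666,-.0174,.2601]); d=np.array([np.cos(.113),np.sin(.113),0]); b=np.array([-.113,.994,0])
for off in(-4,0,4):
    lip=t+d*(.022+off/1000)+[0,0,.108-.147]; cup=t+d*(-.022+off/1000)+[0,0,.036-.147]; print(off,proj("side",lip),"cup rim ctr",proj("side",cup), proj("side",t+d*(off/1000)+[0,0,.033]))
I=get_image("side"); cv2.imwrite("pics/z.png",cv2.resize(I[150:220,345:385],None,fx=10,fy=8,interpolation=cv2.INTER_CUBIC)[:600])
from fit import *
for c in("side","top"):
    print(c,[(np.argwhere(m).mean(0)[::-1].astype(int).tolist(),np.ptp(np.argwhere(m),0).tolist(),np.argwhere(m)[:,1].max(),round(q,2)) for m,q in masks(c,"measure1")])
```

```text
-4 [367.4548132  177.37764471] cup rim ctr [353.25333261 201.88731179] [362.15906252 157.21713466]
0 [368.64028324 177.02620617] cup rim ctr [354.43014707 201.51290322] [363.40655571 156.8766496 ]
4 [369.82268543 176.67567796] cup rim ctr [355.60399715 201.13943355] [364.65067251 156.53709302]
side [([299, 268], [55, 23], np.int64(312), 0.57), ([359, 192], [56, 24], np.int64(372), 0.56), ([350, 180], [45, 13], np.int64(357), 0.49), ([305, 214], [15, 16], np.int64(314), 0.35), ([306, 181], [41, 26], np.int64(320), 0.16)]
top [([309, 172], [15, 8], np.int64(313), 0.6)]
```

View pics/z.png

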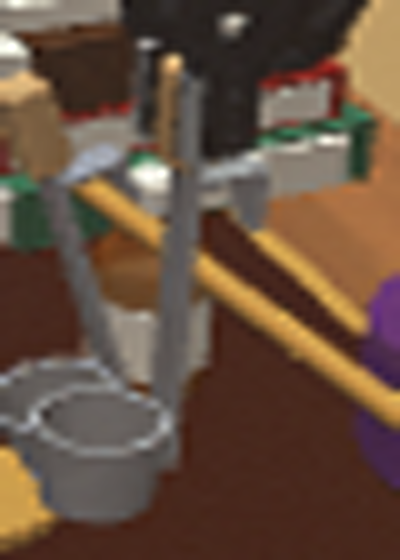

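Request:
carry_out --steps '[{"delta_pos": [0, 0, -1.2], "turn": [0, 0, 0], "grip": 0}, {"delta_pos": [0, 0, -1.2], "turn": [0, 0, 0], "grip": 0}, {"delta_pos": [0, 0, -1.0], "turn": [0, 0, 0], "grip": 0}, {"delta_pos": [0, 0, 0], "turn": [0, 0, 0], "grip": 0}, {"delta_pos": [0, 0, 0], "turn": [0, 0, 0], "grip": 0}]'

```text
time_s: 18.65
tool_pos: [0.6675, -0.0174, 0.2258]
tool_rot: [3.142, 0.001, -3.029]
force: [0.3, -0.2, -1.8]
grip_width: 0.175
grip_force: 58.8
```

Request:
carry_out --steps '[{"delta_pos": [0, 0, -0.2], "turn": [0, 0, 0], "grip": 0}, {"delta_pos": [0, 0, 0], "turn": [0, 0, 0], "grip": 0}]'

```text
time_s: 18.85
tool_pos: [0.668, -0.0176, 0.2248]
tool_rot: [-3.141, 0.003, -3.029]
force: [-1.1, 0.1, -2.0]
grip_width: 0.176
grip_force: 58.8
```

Request:
carry_out --steps '[{"delta_pos": [0, 0, -0.15], "turn": [0, 0, 0], "grip": 0}, {"delta_pos": [0, 0, 0], "turn": [0, 0, 0], "grip": 0}]'

```text
time_s: 19.05
tool_pos: [0.6679, -0.0176, 0.2231]
tool_rot: [-3.141, 0.002, -3.029]
force: [-0.8, -0.4, -1.3]
grip_width: 0.176
grip_force: 58.8
```

Request:
carry_out --steps '[{"delta_pos": [0, 0, -0.15], "turn": [0, 0, 0], "grip": 0}, {"delta_pos": [0, 0, 0], "turn": [0, 0, 0], "grip": 0}, {"delta_pos": [-0.11, 0, -0.05], "turn": [0.007, -0.064, 0], "grip": 0}, {"delta_pos": [-0.11, 0, -0.05], "turn": [0.007, -0.064, 0], "grip": 0}, {"delta_pos": [-0.11, 0, -0.06], "turn": [0.007, -0.064, 0], "grip": 0}, {"delta_pos": [-0.11, 0, -0.06], "turn": [0.007, -0.064, 0], "grip": 0}, {"delta_pos": [0, 0, 0], "turn": [0, 0, 0], "grip": 0}, {"delta_pos": [0, 0, 0], "turn": [0, 0, 0], "grip": 0}]'

```text
time_s: 19.85
tool_pos: [0.6632, -0.0174, 0.2197]
tool_rot: [-3.141, 0.259, -3.029]
force: [0.6, 0.5, -2.4]
grip_width: 0.178
grip_force: 59.1
```

Request:
carry_out --steps '[{"delta_pos": [0, 0, 0], "turn": [0, 0, 0], "grip": 0}, {"delta_pos": [0, 0, 0], "turn": [0, 0, 0], "grip": 0}, {"delta_pos": [0, 0, 0], "turn": [0, 0, 0], "grip": 0}]'

```text
time_s: 20.15
tool_pos: [0.664, -0.0175, 0.2191]
tool_rot: [-3.14, 0.259, -3.029]
force: [-0.3, 0.3, -1.2]
grip_width: 0.177
grip_force: 59.1
```

Request:
carry_out --steps '[{"delta_pos": [0, 0, -0.1], "turn": [0, 0, 0], "grip": 0}, {"delta_pos": [0, 0, 0], "turn": [0, 0, 0], "grip": 0}, {"delta_pos": [0, 0, 0], "turn": [0, 0, 0], "grip": 0}]'

```text
time_s: 20.45
tool_pos: [0.6634, -0.0176, 0.2181]
tool_rot: [-3.14, 0.259, -3.029]
force: [0.4, 0.8, -1.6]
grip_width: 0.179
grip_force: 59.2
```

```bash
python3 look.py l7
```

```text
[ 0.6634 -0.0176  0.2181] [-3.14   0.259 -3.029] 0.1790822973314544
side measure1_hook [([0.6691, 0.0581, 0.2018], 0.67)]
side measure1_grip [([0.6522, 0.0559, 0.2329], 0.51)]
side rail_mid [([0.6829, -0.0169, 0.2003], 0.86), ([0.6528, 0.0552, 0.2343], 0.74)]
top measure1_hook [([0.6692, 0.0599, 0.2008], 0.62), ([0.4194, 0.3539, -0.0007], 0.55), ([0.5427, 0.1409, 0.0012], 0.53)]
top measure1_grip [([0.6537, 0.0526, 0.231], 0.69)]
top rail_mid [([0.6715, 0.0561, 0.1992], 0.52)]
crop origin 295 144
```

View pics/l7.png

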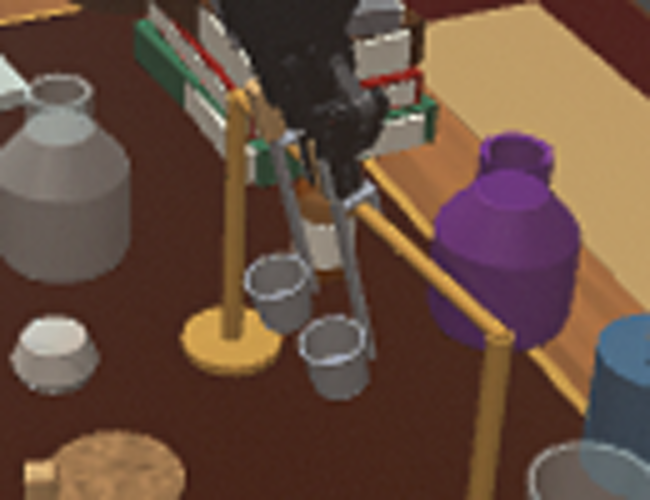

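Request:
carry_out --steps '[{"delta_pos": [0, 0, -0.1], "turn": [0, 0, 0], "grip": 0}, {"delta_pos": [0, 0, 0], "turn": [0, 0, 0], "grip": 0}, {"delta_pos": [0, 0, 0], "turn": [0, 0, 0], "grip": 0}]'

```text
time_s: 21.2
tool_pos: [0.6636, -0.0176, 0.2179]
tool_rot: [-3.141, 0.26, -3.029]
force: [-1.7, 0.3, 2.0]
grip_width: 0.18
grip_force: 59.6
```

Request:
carry_out --steps '[{"delta_pos": [0, 0, -0.1], "turn": [0, 0, 0], "grip": 0}, {"delta_pos": [0, 0, 0], "turn": [0, 0, 0], "grip": 0}, {"delta_pos": [0, 0, 0], "turn": [0, 0, 0], "grip": 0}]'

```text
time_s: 21.5
tool_pos: [0.6636, -0.0176, 0.2178]
tool_rot: [-3.141, 0.261, -3.029]
force: [-4.0, 1.0, 6.7]
grip_width: 0.178
grip_force: 60.4
```

Contact. Relax a hair and release, then back out and go to measure 3.

Request:
carry_out --steps '[{"delta_pos": [0, 0, 0.1], "turn": [0, 0, 0], "grip": 0}, {"delta_pos": [0, 0, 0], "turn": [0, 0, 0], "grip": 0.18}, {"delta_pos": [0, 0, 0], "turn": [0, 0, 0], "grip": 0.2}, {"delta_pos": [0, 0, 0], "turn": [0, 0, 0], "grip": 0.25}, {"delta_pos": [0, 0, 0], "turn": [0, 0, 0], "grip": 0.35}, {"delta_pos": [0, 0, 0], "turn": [0, 0, 0], "grip": 0.4}, {"delta_pos": [0, 0, 0], "turn": [0, 0, 0], "grip": 0.4}, {"delta_pos": [0, 0, 0], "turn": [0, 0, 0], "grip": 0.4}]'

```text
time_s: 22.3
tool_pos: [0.6635, -0.0176, 0.2172]
tool_rot: [-3.14, 0.259, -3.029]
force: [0.2, 0.2, 0.1]
grip_width: 0.401
grip_force: 0.0
```

Request:
carry_out --steps '[{"delta_pos": [-0.25, 0, 1.0], "turn": [0, 0, 0], "grip": 0.4}, {"delta_pos": [-0.5, -0.05, 1.9], "turn": [0, 0, 0], "grip": 0.4}, {"delta_pos": [-0.75, -0.05, 2.9], "turn": [0, 0, 0], "grip": 0.4}, {"delta_pos": [-0.75, -0.05, 2.9], "turn": [0, 0, 0], "grip": 0.4}, {"delta_pos": [-3, -2, 0], "turn": [-0.014, 0.127, 0], "grip": 0.6}, {"delta_pos": [-3, -2, 0], "turn": [-0.014, 0.127, 0], "grip": 0.6}, {"delta_pos": [-3, -2, 0], "turn": [0, 0, -0.14], "grip": 0.6}, {"delta_pos": [-3, -2, 0], "turn": [0, 0, -0.14], "grip": 0.6}]'

```text
time_s: 23.1
tool_pos: [0.521, -0.0998, 0.3041]
tool_rot: [-3.139, 0.003, 2.969]
force: [0.0, -0.7, 0.6]
grip_width: 0.6
grip_force: 0.0
```

Request:
carry_out --steps '[{"delta_pos": [-3, -2, 0], "turn": [0, 0, -0.14], "grip": 0.6}, {"delta_pos": [-3, -2, -2], "turn": [0, 0, 0], "grip": 0.6}, {"delta_pos": [-1.7, -1, -3], "turn": [0, 0, 0], "grip": 0.6}, {"delta_pos": [0, 0, -2], "turn": [0, 0, 0], "grip": 0.6}, {"delta_pos": [0, 0, 0], "turn": [0, 0, 0], "grip": 0.6}, {"delta_pos": [0, 0, 0], "turn": [0, 0, 0], "grip": 0.6}, {"delta_pos": [0, 0, 0], "turn": [0, 0, 0], "grip": 0.6}]'

```text
time_s: 23.8
tool_pos: [0.4455, -0.1491, 0.2359]
tool_rot: [-3.141, 0.007, 2.835]
force: [0.4, 0.4, 0.0]
grip_width: 0.598
grip_force: 0.0
```

```bash
python3 look.py l8
python3 - <<'E'
from fit import *
for c in("side","top"):
    print(c,[(np.argwhere(m).mean(0)[::-1].astype(int).tolist(),int(m.sum()),round(q,2)) for m,q in masks(c,"measure1")])
    print([(np.round(r["xyz"],3).tolist(),round(r["conf"],2)) for r in nets.mark_of(c,"measure1") if r["conf"]>.2])
E
```

```text
[ 0.4455 -0.1491  0.2359] [-3.141  0.007  2.835] 0.5980824464164245
side measure1_hook [([0.672, 0.0573, 0.204], 0.83), ([0.4252, 0.3551, 0.1368], 0.64)]
side measure1_grip [([0.4391, -0.143, 0.1637], 0.66), ([0.6537, 0.0587, 0.2337], 0.64), ([0.6697, 0.0549, 0.0688], 0.5)]
side rail_mid [([0.6833, -0.0175, 0.1989], 0.57), ([0.5425, 0.1359, 0.0037], 0.3)]
top measure1_hook [([0.6703, 0.0587, 0.2043], 0.71)]
top measure1_grip [([0.6538, 0.0559, 0.2324], 0.69), ([0.6701, 0.0582, 0.2018], 0.69)]
top rail_mid [([0.6837, -0.0142, 0.1983], 0.64)]
crop origin 238 185
side [([362, 199], 415, 0.71), ([350, 186], 354, 0.7), ([299, 268], 402, 0.63)]
[([0.685, -0.014, 0.073], 0.8), ([0.422, -0.139, -0.001], 0.68), ([0.676, 0.058, 0.07], 0.59)]
top [([330, 171], 124, 0.53), ([360, 241], 53, 0.44)]
[([0.676, 0.063, 0.073], 0.69), ([0.683, -0.018, 0.07], 0.5), ([0.417, -0.14, -0.001], 0.47)]
```

View pics/l8.png

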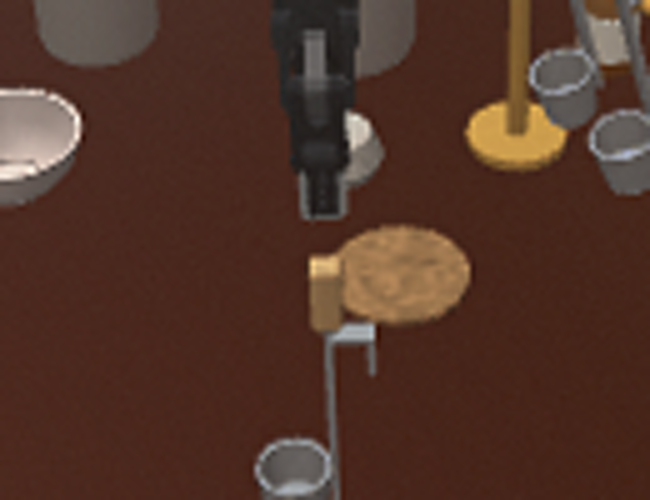

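Run:
```python
from fit import *
print(at_z("side",(303,237.3),.18), proj("side",[.4455,-.1491,.2359]))
m=near(masks("side","measure1"),np.array([299,268])); print(fit(MEAS,[("side",m)],(.42,-.14,2.82)))
v,u=np.nonzero(m); print(v.min(),u[v<v.min()+6].min(),u[v<v.min()+6].max(), at_z("side",(u[v<v.min()+4].mean(),v.min()+1.5),.18))
```

```text
[ 0.44461516 -0.14946171  0.18      ] [302.44123283 219.62267747]
(array([ 0.42207371, -0.14320157,  2.85645722]), np.float64(0.05974572151899338))
236 300 305 [ 0.44321786 -0.14972729  0.18      ]
```

Request:
carry_out --steps '[{"delta_pos": [-0.1, 0, -1.9], "turn": [0, 0, 0], "grip": 0.6}, {"delta_pos": [0, 0, -2], "turn": [0, 0, 0], "grip": 0.6}, {"delta_pos": [0, 0, -2], "turn": [0, 0, 0], "grip": 0.6}, {"delta_pos": [0, 0, -2], "turn": [0, 0, 0], "grip": 0.6}, {"delta_pos": [0, 0, -1], "turn": [0, 0, 0], "grip": 0.6}, {"delta_pos": [0, 0, 0], "turn": [0, 0, 0], "grip": 0.6}, {"delta_pos": [0, 0, 0], "turn": [0, 0, 0], "grip": 0.6}]'

```text
time_s: 25.2
tool_pos: [0.4434, -0.1493, 0.1459]
tool_rot: [-3.141, 0.005, 2.834]
force: [-0.4, 0.5, -0.3]
grip_width: 0.597
grip_force: 0.0
```

Request:
carry_out --steps '[{"delta_pos": [0, 0, 0], "turn": [0, 0, 0], "grip": 0.4}, {"delta_pos": [0, 0, 0], "turn": [0, 0, 0], "grip": 0.3}, {"delta_pos": [0, 0, 0], "turn": [0, 0, 0], "grip": 0.2}, {"delta_pos": [0, 0, 0], "turn": [0, 0, 0], "grip": 0}, {"delta_pos": [0, 0, 0], "turn": [0, 0, 0], "grip": 0}, {"delta_pos": [0, 0, 0], "turn": [0, 0, 0], "grip": 0}, {"delta_pos": [0, 0, 0], "turn": [0, 0, 0], "grip": 0}]'

```text
time_s: 25.9
tool_pos: [0.4438, -0.149, 0.1459]
tool_rot: [3.141, 0.006, 2.834]
force: [0.3, 1.1, 4.4]
grip_width: 0.18
grip_force: 59.3
```

Request:
carry_out --steps '[{"delta_pos": [0, 0, 1], "turn": [0, 0, 0], "grip": 0}, {"delta_pos": [0, 0, 3], "turn": [0, 0, 0], "grip": 0}, {"delta_pos": [0, 0, 4], "turn": [0, 0, 0], "grip": 0}, {"delta_pos": [0, 0, 4], "turn": [0, 0, 0], "grip": 0}, {"delta_pos": [2.3, 0.5, 0.6], "turn": [0, 0, 0.06], "grip": 0}, {"delta_pos": [3, 0.7, 0], "turn": [0, 0, 0.06], "grip": 0}, {"delta_pos": [3, 0.7, 0], "turn": [0, 0, 0.06], "grip": 0}, {"delta_pos": [3, 0.7, 0], "turn": [0, 0, 0.06], "grip": 0}]'

```text
time_s: 26.7
tool_pos: [0.556, -0.1228, 0.2708]
tool_rot: [-3.141, 0.002, 3.076]
force: [0.7, 0.8, -2.0]
grip_width: 0.175
grip_force: 58.6
```

Request:
carry_out --steps '[{"delta_pos": [3, 0.7, 0], "turn": [0, 0, 0.06], "grip": 0}, {"delta_pos": [3, 0.7, 0], "turn": [0, 0, 0.06], "grip": 0}, {"delta_pos": [3, 0.7, 0], "turn": [0, 0, 0.06], "grip": 0}, {"delta_pos": [2, 0.5, 0], "turn": [0, 0, 0], "grip": 0}, {"delta_pos": [1, 0.2, 0], "turn": [0, 0, 0], "grip": 0}, {"delta_pos": [0, 0, -1], "turn": [0, 0, 0], "grip": 0}, {"delta_pos": [0, 0, 0], "turn": [0, 0, 0], "grip": 0}, {"delta_pos": [0, 0, 0], "turn": [0, 0, 0], "grip": 0}]'

```text
time_s: 27.5
tool_pos: [0.6745, -0.0956, 0.2605]
tool_rot: [-3.142, 0.001, -3.031]
force: [-0.7, -0.2, -1.2]
grip_width: 0.181
grip_force: 58.6
```

```bash
python3 look.py l9
python3 - <<'E'
from fit import *
t=np.array(status.read_state()["tool_pos"])
ms=masks("side","measure1"); m=near(ms,proj("side",t-[.01,0,.08])); print(m is not None and fit(MEAS[:4],[("side",m)],(t[0]-.022,t[1],3.2546),z=t[2]-.1465), "tool-predicted origin", t[:2]-.022*np.array([np.cos(.113),np.sin(.113)]))
E
```

```text
[ 0.6745 -0.0956  0.2605] [-3.142e+00  1.000e-03 -3.031e+00] 0.1808284436222014
side measure1_hook [([0.4258, 0.3571, -0.001], 0.65), ([0.6527, 0.057, 0.2337], 0.59), ([0.6705, 0.0585, 0.2029], 0.53)]
side measure1_grip [([0.6505, 0.0558, 0.2352], 0.79), ([0.6744, -0.016, 0.2065], 0.26), ([0.6708, 0.0583, 0.07], 0.25)]
side rail_mid [([0.6802, -0.0169, 0.2004], 0.92), ([0.6865, -0.0957, 0.2439], 0.24)]
top measure1_hook [([0.6705, 0.06, 0.2034], 0.44)]
top measure1_grip [([0.6501, 0.0561, 0.2314], 0.44)]
top rail_mid [([0.6805, -0.0145, 0.1977], 0.7)]
crop origin 311 146
(array([ 0.65058986, -0.09875592,  2.9949018 ]), np.float64(0.18189789354801178)) tool-predicted origin [ 0.65405776 -0.09751534]
```

View pics/l9.png

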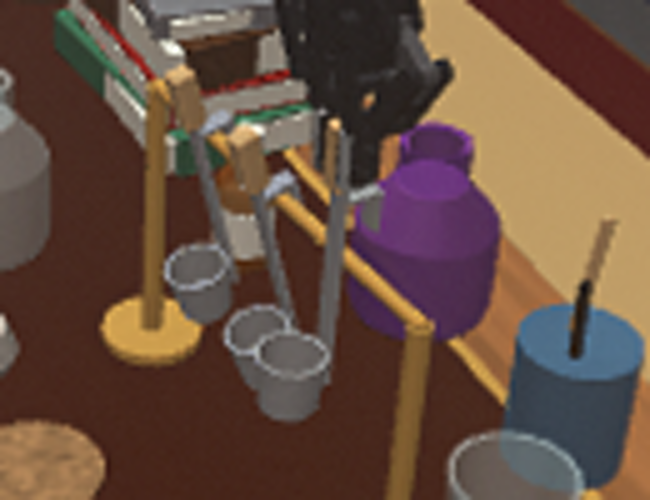

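Request:
carry_out --steps '[{"delta_pos": [0.2, 0, -1.2], "turn": [0, 0, 0], "grip": 0}, {"delta_pos": [0, 0, -1.2], "turn": [0, 0, 0], "grip": 0}, {"delta_pos": [0, 0, -1.1], "turn": [0, 0, 0], "grip": 0}, {"delta_pos": [0, 0, 0], "turn": [0, 0, 0], "grip": 0}, {"delta_pos": [0, 0, 0], "turn": [0, 0, 0], "grip": 0}]'

```text
time_s: 28.5
tool_pos: [0.6776, -0.0948, 0.2254]
tool_rot: [-3.142, 0.002, -3.029]
force: [-0.1, 0.2, -0.7]
grip_width: 0.182
grip_force: 58.6
```

Request:
carry_out --steps '[{"delta_pos": [0, 0, -0.2], "turn": [0, 0, 0], "grip": 0}, {"delta_pos": [0, 0, 0], "turn": [0, 0, 0], "grip": 0}, {"delta_pos": [0, 0, 0], "turn": [0, 0, 0], "grip": 0}]'

```text
time_s: 28.8
tool_pos: [0.6781, -0.0952, 0.2248]
tool_rot: [-3.141, 0.005, -3.029]
force: [-0.0, 0.2, -2.7]
grip_width: 0.18
grip_force: 58.6
```

Request:
carry_out --steps '[{"delta_pos": [0, 0, -0.15], "turn": [0, 0, 0], "grip": 0}, {"delta_pos": [0, 0, 0], "turn": [0, 0, 0], "grip": 0}, {"delta_pos": [0, 0, 0], "turn": [0, 0, 0], "grip": 0}]'

```text
time_s: 29.1
tool_pos: [0.6779, -0.0951, 0.2228]
tool_rot: [-3.141, 0.004, -3.029]
force: [-0.3, -0.1, -1.0]
grip_width: 0.177
grip_force: 58.6
```

Request:
carry_out --steps '[{"delta_pos": [-0.1, 0, -0.15], "turn": [0, 0, 0], "grip": 0}, {"delta_pos": [0, 0, 0], "turn": [0, 0, 0], "grip": 0}, {"delta_pos": [-0.11, 0, -0.05], "turn": [0.007, -0.064, 0], "grip": 0}, {"delta_pos": [-0.11, 0, -0.05], "turn": [0.007, -0.064, 0], "grip": 0}, {"delta_pos": [-0.11, 0, -0.06], "turn": [0.007, -0.064, 0], "grip": 0}, {"delta_pos": [-0.11, 0, -0.06], "turn": [0.007, -0.064, 0], "grip": 0}, {"delta_pos": [0, 0, 0], "turn": [0, 0, 0], "grip": 0}, {"delta_pos": [0, 0, 0], "turn": [0, 0, 0], "grip": 0}]'

```text
time_s: 29.9
tool_pos: [0.6723, -0.0949, 0.2195]
tool_rot: [-3.141, 0.261, -3.029]
force: [-0.1, -0.1, -1.6]
grip_width: 0.175
grip_force: 59.1
```

Request:
carry_out --steps '[{"delta_pos": [0, 0, -0.1], "turn": [0, 0, 0], "grip": 0}, {"delta_pos": [0, 0, 0], "turn": [0, 0, 0], "grip": 0}, {"delta_pos": [0, 0, 0], "turn": [0, 0, 0], "grip": 0}]'

```text
time_s: 30.2
tool_pos: [0.6731, -0.095, 0.2178]
tool_rot: [-3.14, 0.261, -3.028]
force: [0.1, 0.8, -1.6]
grip_width: 0.177
grip_force: 59.1
```

Request:
carry_out --steps '[{"delta_pos": [0, 0, -0.1], "turn": [0, 0, 0], "grip": 0}, {"delta_pos": [0, 0, 0], "turn": [0, 0, 0], "grip": 0}, {"delta_pos": [0, 0, 0], "turn": [0, 0, 0], "grip": 0}]'

```text
time_s: 30.5
tool_pos: [0.6731, -0.0951, 0.2176]
tool_rot: [-3.14, 0.263, -3.029]
force: [-0.0, 0.7, -0.9]
grip_width: 0.178
grip_force: 59.5
```

Request:
carry_out --steps '[{"delta_pos": [0, 0, -0.1], "turn": [0, 0, 0], "grip": 0}, {"delta_pos": [0, 0, 0], "turn": [0, 0, 0], "grip": 0}, {"delta_pos": [0, 0, 0], "turn": [0, 0, 0], "grip": 0}]'

```text
time_s: 30.8
tool_pos: [0.6731, -0.0951, 0.2174]
tool_rot: [-3.14, 0.264, -3.029]
force: [-1.4, 0.1, 5.9]
grip_width: 0.176
grip_force: 60.1
```

```bash
python3 look.py l10 | grep hook
python3 - <<'E'
from fit import *
for c in("side","top"):
    print(c,[(np.round(r["xyz"],3).tolist(),round(r["conf"],2)) for r in nets.mark_of(c,"measure1") if r["conf"]>.2])
E
```

```text
side measure1_hook [([0.671, 0.0613, 0.206], 0.92)]
top measure1_hook [([0.6712, 0.0572, 0.2021], 0.66)]
side [([0.686, -0.091, 0.066], 0.71), ([0.685, -0.014, 0.074], 0.66), ([0.673, 0.057, 0.068], 0.57)]
top [([0.681, -0.016, 0.07], 0.53), ([0.675, 0.06, 0.072], 0.44)]
```

Request:
carry_out --steps '[{"delta_pos": [0, 0, 0.1], "turn": [0, 0, 0], "grip": 0}, {"delta_pos": [0, 0, 0], "turn": [0, 0, 0], "grip": 0.18}, {"delta_pos": [0, 0, 0], "turn": [0, 0, 0], "grip": 0.2}, {"delta_pos": [0, 0, 0], "turn": [0, 0, 0], "grip": 0.25}, {"delta_pos": [0, 0, 0], "turn": [0, 0, 0], "grip": 0.35}, {"delta_pos": [0, 0, 0], "turn": [0, 0, 0], "grip": 0.4}, {"delta_pos": [0, 0, 0], "turn": [0, 0, 0], "grip": 0.4}, {"delta_pos": [0, 0, 0], "turn": [0, 0, 0], "grip": 0.4}]'

```text
time_s: 32.15
tool_pos: [0.6725, -0.0951, 0.217]
tool_rot: [-3.14, 0.261, -3.029]
force: [-0.7, 0.1, 0.2]
grip_width: 0.401
grip_force: 0.0
```

Request:
carry_out --steps '[{"delta_pos": [-0.25, 0, 1.0], "turn": [0, 0, 0], "grip": 0.4}, {"delta_pos": [-0.5, -0.05, 1.9], "turn": [0, 0, 0], "grip": 0.4}, {"delta_pos": [-0.75, -0.05, 2.9], "turn": [0, 0, 0], "grip": 0.4}, {"delta_pos": [-0.75, -0.05, 2.9], "turn": [0, 0, 0], "grip": 0.4}, {"delta_pos": [-3, -3, 0], "turn": [-0.014, 0.127, 0], "grip": 0.6}, {"delta_pos": [-2, -3, 0], "turn": [-0.014, 0.127, 0], "grip": 0.6}, {"delta_pos": [0, -4, 0], "turn": [0, 0, 0.1], "grip": 0.6}, {"delta_pos": [0, -4, 0], "turn": [0, 0, 0.1], "grip": 0.6}]'

```text
time_s: 32.95
tool_pos: [0.6009, -0.2369, 0.3048]
tool_rot: [-3.14, 0.007, -2.823]
force: [0.5, 0.3, -0.7]
grip_width: 0.598
grip_force: 0.0
```

Request:
carry_out --steps '[{"delta_pos": [0, 0, 0], "turn": [0, 0, 0], "grip": 0.6}, {"delta_pos": [0, 0, 0], "turn": [0, 0, 0], "grip": 0.6}]'

```text
time_s: 33.15
tool_pos: [0.5995, -0.2384, 0.3047]
tool_rot: [-3.14, 0.006, -2.833]
force: [0.2, 0.6, 0.3]
grip_width: 0.6
grip_force: 0.0
```

Run:
```python
from fit import *
s=status.read_state(); print(np.round(s["tool_pos"],4),np.round(s["q"],2))
for c in("side","top"):
    I=get_image(c)
    for n in("measure1","stopper_large","stopper_small","rest","decanter_wide_mouth","decanter_narrow_mouth"):
        print(c,n,[(np.round(r["xyz"],3).tolist(),round(r["conf"],2)) for r in nets.mark_of(c,n) if r["conf"]>.3])
P=lambda rc,rt,rk:[np.r_[ring(rt,10),ring(rc,35)],np.r_[ring(rc,35),ring(rc,41)],np.r_[ring(rk,41),ring(rk,71)]]
for n,rc,rk,g in(("stopper_large",27,14,(.586,-.309)),("stopper_small",23,10,(.514,-.331))):
    v=[]
    for c in("side","top"):
        m=near(masks(c,n),proj(c,(*g,.05)))
        if m is not None: v.append((c,m)); print(n,c,m.sum(),fit([np.r_[ring(rc,35),ring(rc,41)],np.r_[ring(rk,41),ring(rk,71)]],[(c,m)],(*g,0)))
```

```text
[ 0.5995 -0.2384  0.3047] [ 0.05  0.53  0.55  1.08 -0.27  1.59  2.41]
side measure1 [([0.672, 0.057, 0.07], 0.85), ([0.69, -0.094, 0.073], 0.63), ([0.685, -0.012, 0.071], 0.58)]
side stopper_large [([0.588, -0.308, 0.011], 0.54)]
side stopper_small [([0.517, -0.328, 0.008], 0.84)]
side rest [([0.546, -0.315, -0.0], 0.64)]
side decanter_wide_mouth [([0.244, 0.342, 0.136], 0.88), ([0.244, 0.477, 0.14], 0.84), ([0.598, 0.271, 0.132], 0.7)]
side decanter_narrow_mouth [([0.423, 0.357, 0.132], 0.59)]
top measure1 [([0.677, 0.057, 0.072], 0.68), ([0.689, -0.092, 0.07], 0.68), ([0.68, -0.015, 0.07], 0.42)]
top stopper_large [([0.689, -0.092, 0.07], 0.51)]
top stopper_small [([0.512, -0.336, 0.011], 0.63)]
top rest [([0.547, -0.319, -0.001], 0.71)]
top decanter_wide_mouth [([0.853, 0.095, 0.134], 0.87), ([0.59, 0.282, 0.134], 0.81), ([0.243, 0.475, 0.134], 0.57), ([0.246, 0.344, 0.136], 0.56), ([0.763, -0.166, -0.001], 0.31)]
top decanter_narrow_mouth [([0.422, 0.354, 0.139], 0.88), ([0.591, 0.279, -0.001], 0.62), ([0.684, -0.09, 0.204], 0.36)]
stopper_large side 358 (array([ 0.58526794, -0.31059792,  0.02191989]), np.float64(0.011251798830926418))
stopper_small side 282 (array([ 0.51283822, -0.33162263,  0.12151029]), np.float64(0.014224326238036156))
stopper_small top 60 (array([ 0.50910148, -0.33539204,  0.71085954]), np.float64(0.6097425818443298))
```

Request:
carry_out --steps '[{"delta_pos": [-0.7, -3.6, 0], "turn": [0, 0, 0], "grip": 0.6}, {"delta_pos": [-0.7, -3.6, 0], "turn": [0, 0, 0], "grip": 0.6}, {"delta_pos": [0, 0, -4], "turn": [0, 0, 0], "grip": 0.6}, {"delta_pos": [0, 0, -4.5], "turn": [0, 0, 0], "grip": 0.6}, {"delta_pos": [0, 0, -4.5], "turn": [0, 0, 0], "grip": 0.6}, {"delta_pos": [0, 0, -4.5], "turn": [0, 0, 0], "grip": 0.6}, {"delta_pos": [0, 0, -2.5], "turn": [0, 0, 0], "grip": 0.6}, {"delta_pos": [0, 0, 0], "turn": [0, 0, 0], "grip": 0.6}]'

```text
time_s: 34.85
tool_pos: [0.5829, -0.3062, 0.0988]
tool_rot: [3.134, -0.001, -2.829]
force: [-0.5, 0.7, -0.2]
grip_width: 0.602
grip_force: 0.0
```

Request:
carry_out --steps '[{"delta_pos": [0, 0, 0], "turn": [0, 0, 0], "grip": 0.6}, {"delta_pos": [0, 0, 0], "turn": [0, 0, 0], "grip": 0.6}]'

```text
time_s: 35.05
tool_pos: [0.5876, -0.3099, 0.1069]
tool_rot: [-3.137, 0.009, -2.829]
force: [-0.3, 0.2, 1.0]
grip_width: 0.601
grip_force: 0.0
```

Request:
carry_out --steps '[{"delta_pos": [-0.2, 0, -2], "turn": [0, 0, 0], "grip": 0.6}, {"delta_pos": [0, 0, -2], "turn": [0, 0, 0], "grip": 0.6}, {"delta_pos": [0, 0, -1.5], "turn": [0, 0, 0], "grip": 0.6}, {"delta_pos": [0, 0, -0.5], "turn": [0, 0, 0], "grip": 0.6}, {"delta_pos": [0, 0, 0], "turn": [0, 0, 0], "grip": 0.6}, {"delta_pos": [0, 0, 0], "turn": [0, 0, 0], "grip": 0.6}]'

```text
time_s: 35.65
tool_pos: [0.5849, -0.3092, 0.0453]
tool_rot: [-3.139, 0.007, -2.829]
force: [-0.0, -0.6, 1.1]
grip_width: 0.598
grip_force: 0.0
```

Request:
carry_out --steps '[{"delta_pos": [0, 0, 0], "turn": [0, 0, 0], "grip": 0.6}, {"delta_pos": [0, 0, 0], "turn": [0, 0, 0], "grip": 0.6}]'

```text
time_s: 35.85
tool_pos: [0.5846, -0.309, 0.0451]
tool_rot: [-3.14, 0.007, -2.829]
force: [-0.7, -0.2, -0.3]
grip_width: 0.605
grip_force: 0.0
```

Request:
carry_out --steps '[{"delta_pos": [0, 0, -0.2], "turn": [0, 0, 0], "grip": 0.6}, {"delta_pos": [0, 0, 0], "turn": [0, 0, 0], "grip": 0.5}, {"delta_pos": [0, 0, 0], "turn": [0, 0, 0], "grip": 0.4}, {"delta_pos": [0, 0, 0], "turn": [0, 0, 0], "grip": 0.3}, {"delta_pos": [0, 0, 0], "turn": [0, 0, 0], "grip": 0.1}, {"delta_pos": [0, 0, 0], "turn": [0, 0, 0], "grip": 0}, {"delta_pos": [0, 0, 0], "turn": [0, 0, 0], "grip": 0}, {"delta_pos": [0, 0, 0], "turn": [0, 0, 0], "grip": 0}]'

```text
time_s: 36.65
tool_pos: [0.5842, -0.3086, 0.0423]
tool_rot: [-3.141, 0.006, -2.829]
force: [-0.4, 0.3, 1.2]
grip_width: 0.306
grip_force: 59.0
```

Request:
carry_out --steps '[{"delta_pos": [0, 0, 1], "turn": [0, 0, 0], "grip": 0}, {"delta_pos": [0, 0, 3], "turn": [0, 0, 0], "grip": 0}, {"delta_pos": [0, 0, 4], "turn": [0, 0, 0], "grip": 0}, {"delta_pos": [0, 0, 4], "turn": [0, 0, 0], "grip": 0}, {"delta_pos": [0, 0, 4], "turn": [0, 0, 0], "grip": 0}, {"delta_pos": [0, 0, 4], "turn": [0, 0, 0], "grip": 0}, {"delta_pos": [0, 0, 4], "turn": [0, 0, 0], "grip": 0}, {"delta_pos": [0, 0, 4], "turn": [0, 0, 0], "grip": 0}]'

```text
time_s: 37.45
tool_pos: [0.5835, -0.3084, 0.3244]
tool_rot: [-3.141, 0.006, -2.829]
force: [0.3, -0.5, -0.7]
grip_width: 0.312
grip_force: 59.0
```

Request:
carry_out --steps '[{"delta_pos": [-1, 4, 0], "turn": [0, 0, 0], "grip": 0}, {"delta_pos": [-1, 4, 0], "turn": [0, 0, 0], "grip": 0}, {"delta_pos": [-1, 4, 0], "turn": [0, 0, 0], "grip": 0}, {"delta_pos": [-1, 4, 0], "turn": [0, 0, 0], "grip": 0}, {"delta_pos": [-1, 4, 0], "turn": [0, 0, 0], "grip": 0}, {"delta_pos": [-1, 4, 0], "turn": [0, 0, 0], "grip": 0}, {"delta_pos": [0, 4, 0], "turn": [0, 0, 0], "grip": 0}, {"delta_pos": [0, 4, 0], "turn": [0, 0, 0], "grip": 0}]'

```text
time_s: 38.25
tool_pos: [0.5233, 0.0127, 0.3229]
tool_rot: [-3.141, 0.007, -2.83]
force: [1.1, 0.7, -0.5]
grip_width: 0.31
grip_force: 59.3
```

Request:
carry_out --steps '[{"delta_pos": [1, 4, 0], "turn": [0, 0, 0], "grip": 0}, {"delta_pos": [1, 4, 0], "turn": [0, 0, 0], "grip": 0}, {"delta_pos": [1, 4, 0], "turn": [0, 0, 0], "grip": 0}, {"delta_pos": [1, 4, 0], "turn": [0, 0, 0], "grip": 0}, {"delta_pos": [1, 4, 0], "turn": [0, 0, 0], "grip": 0}, {"delta_pos": [1, 3, 0], "turn": [0, 0, 0], "grip": 0}, {"delta_pos": [0, 0, 0], "turn": [0, 0, 0], "grip": 0}, {"delta_pos": [0, 0, 0], "turn": [0, 0, 0], "grip": 0}]'

```text
time_s: 39.05
tool_pos: [0.5838, 0.2416, 0.3217]
tool_rot: [-3.14, 0.005, -2.828]
force: [0.8, -0.6, 0.5]
grip_width: 0.308
grip_force: 59.3
```

```bash
cat > dec.py <<'E'
from fit import *
s=status.read_state(); t=np.array(s["tool_pos"]); print(np.round(t,4),np.round(s["tool_rot"],3),np.round(s["q"],2))
get_image("side");get_image("top")
for n,r in(("wide",50),("narrow",45)):
    for c in("side","top"):
        g=[(np.round(q["xyz"],4).tolist(),round(q["conf"],2)) for q in nets.mark_of(c,f"decanter_{n}_mouth") if q["conf"]>.2 and q["xyz"][1]>.2 and q["xyz"][0]>.35]
        b=[(np.round(q["xyz"],4).tolist(),round(q["conf"],2)) for q in nets.mark_of(c,f"decanter_{n}") if q["conf"]>.2 and q["xyz"][1]>.2 and q["xyz"][0]>.35]
        print(n,c,g,b)
for c in("side","top"):
    for n in("stopper_large","stopper_small"): print(c,n,[(np.round(q["xyz"],4).tolist(),round(q["conf"],2)) for q in nets.mark_of(c,n) if q["conf"]>.2])
E
python3 dec.py
```

```text
[0.5838 0.2416 0.3217] [-3.14   0.005 -2.828] [-0.64  0.48  0.38  1.08 -0.17  1.6   1.58]
wide side [([0.5946, 0.2746, 0.1338], 0.57)] [([0.5947, 0.279, 0.0006], 0.81)]
wide top [([0.5909, 0.2781, 0.1348], 0.53)] [([0.5942, 0.2769, -0.0021], 0.57)]
narrow side [([0.4265, 0.3545, 0.1314], 0.8)] [([0.4242, 0.3541, -0.0015], 0.85)]
narrow top [([0.4211, 0.3531, 0.1386], 0.59)] [([0.4196, 0.3536, 0.0001], 0.58)]
side stopper_large [([0.5858, 0.2396, 0.2922], 0.72), ([0.5961, 0.2798, 0.0028], 0.67)]
side stopper_small [([0.5182, -0.3295, 0.011], 0.57)]
top stopper_large [([0.3557, -0.3613, 0.0026], 0.34)]
top stopper_small [([0.6818, -0.0897, 0.2041], 0.65), ([0.5121, -0.3335, 0.0119], 0.4), ([0.5911, 0.2797, 0.1322], 0.27)]
```

Request:
carry_out --steps '[{"delta_pos": [0.5, 2, 0], "turn": [0, 0, 0], "grip": 0}, {"delta_pos": [0.5, 1.5, -1], "turn": [0, 0, 0], "grip": 0}, {"delta_pos": [0, 0, -3.5], "turn": [0, 0, 0], "grip": 0}, {"delta_pos": [0, 0, -3.5], "turn": [0, 0, 0], "grip": 0}, {"delta_pos": [0, 0, -3], "turn": [0, 0, 0], "grip": 0}, {"delta_pos": [0, 0, -2.5], "turn": [0, 0, 0], "grip": 0}, {"delta_pos": [0, 0, 0], "turn": [0, 0, 0], "grip": 0}, {"delta_pos": [0, 0, 0], "turn": [0, 0, 0], "grip": 0}]'

```text
time_s: 40.55
tool_pos: [0.5938, 0.277, 0.1866]
tool_rot: [-3.141, 0.005, -2.828]
force: [1.1, 0.2, -0.1]
grip_width: 0.31
grip_force: 59.3
```

```bash
python3 dec.py
python3 - <<'E'
from h import *
I=get_image("side"); cv2.imwrite("pics/d1.png",cv2.resize(I[120:220,260:360],None,fx=6,fy=6,interpolation=cv2.INTER_CUBIC))
E
```

```text
[0.5938 0.277  0.1866] [-3.141  0.005 -2.828] [-0.68  0.56  0.35  1.28 -0.19  1.33  1.55]
wide side [([0.5977, 0.274, 0.1324], 0.85)] [([0.5948, 0.282, 0.0021], 0.63)]
wide top [([0.59, 0.2794, 0.1328], 0.79)] [([0.5932, 0.2775, -0.0015], 0.49)]
narrow side [([0.427, 0.3553, 0.1335], 0.73)] [([0.4231, 0.357, -0.0032], 0.9)]
narrow top [([0.4227, 0.3553, 0.1395], 0.85)] [([0.4214, 0.3524, -0.0026], 0.8), ([0.593, 0.2762, -0.0017], 0.73)]
side stopper_large [([0.5967, 0.2735, 0.1579], 0.71)]
side stopper_small [([0.5152, -0.3313, 0.0075], 0.6), ([0.6715, 0.0553, 0.0694], 0.21)]
top stopper_large []
top stopper_small [([0.5157, -0.3338, 0.0106], 0.65), ([0.6709, 0.0583, 0.2016], 0.35)]
```

View pics/d1.png

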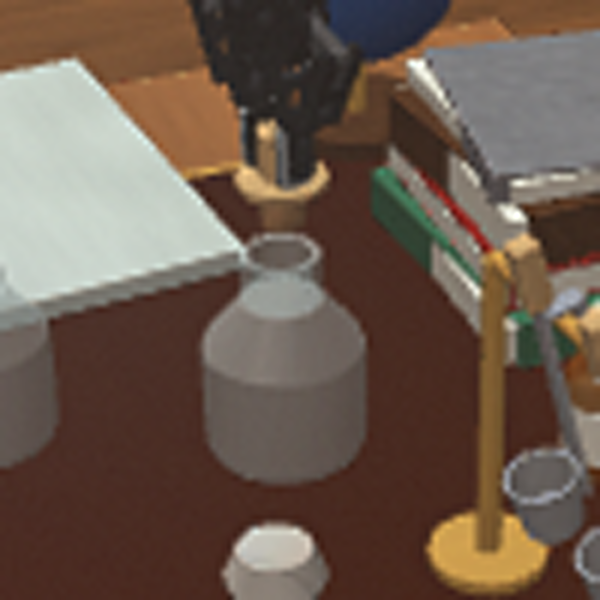

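Request:
carry_out --steps '[{"delta_pos": [0, 0, -1], "turn": [0, 0, 0], "grip": 0}, {"delta_pos": [0, 0, -1], "turn": [0, 0, 0], "grip": 0}, {"delta_pos": [0, 0, -0.7], "turn": [0, 0, 0], "grip": 0}, {"delta_pos": [0, 0, 0], "turn": [0, 0, 0], "grip": 0}]'

```text
time_s: 41.7
tool_pos: [0.5927, 0.276, 0.1577]
tool_rot: [-3.14, 0.002, -2.829]
force: [-0.8, 0.7, -1.3]
grip_width: 0.31
grip_force: 59.3
```

Request:
carry_out --steps '[{"delta_pos": [0, 0, -0.5], "turn": [0, 0, 0], "grip": 0}, {"delta_pos": [0, 0, -0.5], "turn": [0, 0, 0], "grip": 0}, {"delta_pos": [0, 0, -0.3], "turn": [0, 0, 0], "grip": 0}, {"delta_pos": [0, 0, 0], "turn": [0, 0, 0], "grip": 0}]'

```text
time_s: 42.1
tool_pos: [0.5937, 0.2763, 0.1465]
tool_rot: [-3.141, 0.005, -2.829]
force: [0.7, 0.1, -0.3]
grip_width: 0.312
grip_force: 59.3
```

Request:
carry_out --steps '[{"delta_pos": [0, 0, -0.2], "turn": [0, 0, 0], "grip": 0}, {"delta_pos": [0, 0, 0], "turn": [0, 0, 0], "grip": 0}, {"delta_pos": [0, 0, 0], "turn": [0, 0, 0], "grip": 0}]'

```text
time_s: 42.4
tool_pos: [0.5941, 0.2765, 0.1452]
tool_rot: [-3.141, 0.006, -2.829]
force: [-0.0, -0.3, -1.0]
grip_width: 0.311
grip_force: 59.3
```

Request:
carry_out --steps '[{"delta_pos": [0, 0, -0.2], "turn": [0, 0, 0], "grip": 0}, {"delta_pos": [0, 0, 0], "turn": [0, 0, 0], "grip": 0}, {"delta_pos": [0, 0, 0], "turn": [0, 0, 0], "grip": 0}]'

```text
time_s: 42.7
tool_pos: [0.5939, 0.2766, 0.143]
tool_rot: [-3.141, 0.006, -2.829]
force: [-0.3, 0.4, -0.5]
grip_width: 0.308
grip_force: 59.3
```

Request:
carry_out --steps '[{"delta_pos": [0, 0, -0.15], "turn": [0, 0, 0], "grip": 0}, {"delta_pos": [0, 0, 0], "turn": [0, 0, 0], "grip": 0}, {"delta_pos": [0, 0, 0], "turn": [0, 0, 0], "grip": 0}]'

```text
time_s: 43.0
tool_pos: [0.594, 0.2767, 0.1423]
tool_rot: [-3.141, 0.006, -2.829]
force: [-2.3, 0.7, 3.6]
grip_width: 0.311
grip_force: 60.0
```

Collar is on the rim at the predicted height. Release, rise, return for the small stopper.

Request:
carry_out --steps '[{"delta_pos": [0, 0, 0], "turn": [0, 0, 0], "grip": 0.32}, {"delta_pos": [0, 0, 0], "turn": [0, 0, 0], "grip": 0.35}, {"delta_pos": [0, 0, 0], "turn": [0, 0, 0], "grip": 0.45}, {"delta_pos": [0, 0, 0], "turn": [0, 0, 0], "grip": 0.6}, {"delta_pos": [0, 0, 0], "turn": [0, 0, 0], "grip": 0.6}, {"delta_pos": [0, 0, 1], "turn": [0, 0, 0], "grip": 0.6}, {"delta_pos": [0, 0, 4], "turn": [0, 0, 0], "grip": 0.6}, {"delta_pos": [0, 0, 4], "turn": [0, 0, 0], "grip": 0.6}]'

```text
time_s: 43.8
tool_pos: [0.5934, 0.2762, 0.2322]
tool_rot: [-3.14, 0.004, -2.829]
force: [0.0, 0.2, 0.3]
grip_width: 0.601
grip_force: 0.0
```

Request:
carry_out --steps '[{"delta_pos": [-1, -2, 4], "turn": [0, 0, 0], "grip": 0.6}, {"delta_pos": [-2, -3, 2], "turn": [0, 0, 0], "grip": 0.6}, {"delta_pos": [-2, -4, 1], "turn": [0, 0, 0], "grip": 0.6}, {"delta_pos": [-2, -4, 0], "turn": [0, 0, 0], "grip": 0.6}, {"delta_pos": [-1, -4, 0], "turn": [0, 0, 0], "grip": 0.6}, {"delta_pos": [0, -4, 0], "turn": [0, 0, 0], "grip": 0.6}, {"delta_pos": [0, -4, 0], "turn": [0, 0, 0], "grip": 0.6}, {"delta_pos": [0, -4, 0], "turn": [0, 0, 0], "grip": 0.6}]'

```text
time_s: 44.6
tool_pos: [0.5139, -0.0152, 0.3029]
tool_rot: [-3.141, 0.008, -2.829]
force: [0.7, 0.4, 0.1]
grip_width: 0.601
grip_force: 0.0
```

Request:
carry_out --steps '[{"delta_pos": [0, -4, 0], "turn": [0, 0, 0], "grip": 0.6}, {"delta_pos": [0, -4, 0], "turn": [0, 0, 0], "grip": 0.6}, {"delta_pos": [0, -4, 0], "turn": [0, 0, 0], "grip": 0.6}, {"delta_pos": [0, -4, 0], "turn": [0, 0, 0], "grip": 0.6}, {"delta_pos": [0, -4, 0], "turn": [0, 0, 0], "grip": 0.6}, {"delta_pos": [0, -4, 0], "turn": [0, 0, 0], "grip": 0.6}, {"delta_pos": [0, 0, 0], "turn": [0, 0, 0], "grip": 0.6}, {"delta_pos": [0, 0, 0], "turn": [0, 0, 0], "grip": 0.6}]'

```text
time_s: 45.4
tool_pos: [0.5136, -0.2549, 0.3022]
tool_rot: [-3.14, 0.006, -2.832]
force: [0.5, 0.5, -0.6]
grip_width: 0.597
grip_force: 0.0
```

```bash
python3 dec.py
```

```text
[ 0.5136 -0.2549  0.3022] [-3.14   0.006 -2.832] [ 0.    0.37  0.63  1.33 -0.22  1.51  2.49]
wide side [([0.5944, 0.2745, 0.1297], 0.78)] [([0.5937, 0.281, 0.0007], 0.73)]
wide top [([0.5927, 0.2787, 0.1333], 0.89)] []
narrow side [([0.4233, 0.3529, 0.1349], 0.57)] [([0.4232, 0.3559, -0.0025], 0.85)]
narrow top [([0.4213, 0.3539, 0.1351], 0.86)] [([0.4217, 0.349, -0.0028], 0.79)]
side stopper_large []
side stopper_small [([0.5107, -0.331, 0.0062], 0.82)]
top stopper_large [([0.5964, 0.2801, 0.1091], 0.45)]
top stopper_small []
```

Request:
carry_out --steps '[{"delta_pos": [0, -3.8, 0], "turn": [0, 0, 0], "grip": 0.5}, {"delta_pos": [0, -3.8, -2], "turn": [0, 0, 0], "grip": 0.5}, {"delta_pos": [0, 0, -4], "turn": [0, 0, 0], "grip": 0.5}, {"delta_pos": [0, 0, -4.5], "turn": [0, 0, 0], "grip": 0.5}, {"delta_pos": [0, 0, -4.5], "turn": [0, 0, 0], "grip": 0.5}, {"delta_pos": [0, 0, -4], "turn": [0, 0, 0], "grip": 0.5}, {"delta_pos": [0, 0, -1], "turn": [0, 0, 0], "grip": 0.5}, {"delta_pos": [0, 0, 0], "turn": [0, 0, 0], "grip": 0.5}]'

```text
time_s: 46.9
tool_pos: [0.5132, -0.3288, 0.1002]
tool_rot: [3.14, 0.003, -2.829]
force: [0.4, 0.9, -0.2]
grip_width: 0.501
grip_force: 0.0
```

Request:
carry_out --steps '[{"delta_pos": [0, 0, 0], "turn": [0, 0, 0], "grip": 0.5}, {"delta_pos": [0, 0, 0], "turn": [0, 0, 0], "grip": 0.5}]'

```text
time_s: 47.1
tool_pos: [0.5157, -0.3311, 0.1046]
tool_rot: [-3.137, 0.009, -2.829]
force: [-0.2, 0.9, -0.9]
grip_width: 0.503
grip_force: 0.0
```

Request:
carry_out --steps '[{"delta_pos": [-0.2, 0, -2], "turn": [0, 0, 0], "grip": 0.5}, {"delta_pos": [0, 0, -2], "turn": [0, 0, 0], "grip": 0.5}, {"delta_pos": [0, 0, -1.3], "turn": [0, 0, 0], "grip": 0.5}, {"delta_pos": [0, 0, -0.5], "turn": [0, 0, 0], "grip": 0.5}, {"delta_pos": [0, 0, 0], "turn": [0, 0, 0], "grip": 0.5}, {"delta_pos": [0, 0, 0], "turn": [0, 0, 0], "grip": 0.5}, {"delta_pos": [0, 0, 0], "turn": [0, 0, 0], "grip": 0.5}, {"delta_pos": [0, 0, 0], "turn": [0, 0, 0], "grip": 0.5}]'

```text
time_s: 47.9
tool_pos: [0.5126, -0.3299, 0.0444]
tool_rot: [-3.14, 0.007, -2.829]
force: [0.1, -0.8, 0.3]
grip_width: 0.496
grip_force: 0.0
```

Request:
carry_out --steps '[{"delta_pos": [0, -0.1, -0.1], "turn": [0, 0, 0], "grip": 0.4}, {"delta_pos": [0, 0, 0], "turn": [0, 0, 0], "grip": 0.3}, {"delta_pos": [0, 0, 0], "turn": [0, 0, 0], "grip": 0.2}, {"delta_pos": [0, 0, 0], "turn": [0, 0, 0], "grip": 0.1}, {"delta_pos": [0, 0, 0], "turn": [0, 0, 0], "grip": 0}, {"delta_pos": [0, 0, 0], "turn": [0, 0, 0], "grip": 0}, {"delta_pos": [0, 0, 0], "turn": [0, 0, 0], "grip": 0}, {"delta_pos": [0, 0, 0], "turn": [0, 0, 0], "grip": 0}]'

```text
time_s: 48.7
tool_pos: [0.5121, -0.3308, 0.0428]
tool_rot: [-3.141, 0.006, -2.829]
force: [-0.6, -0.6, 2.8]
grip_width: 0.212
grip_force: 58.5
```

Request:
carry_out --steps '[{"delta_pos": [0, 0, 1], "turn": [0, 0, 0], "grip": 0}, {"delta_pos": [0, 0, 3], "turn": [0, 0, 0], "grip": 0}, {"delta_pos": [0, 0, 4], "turn": [0, 0, 0], "grip": 0}, {"delta_pos": [0, 0, 4], "turn": [0, 0, 0], "grip": 0}, {"delta_pos": [0, 0, 4], "turn": [0, 0, 0], "grip": 0}, {"delta_pos": [0, 0, 4], "turn": [0, 0, 0], "grip": 0}, {"delta_pos": [0, 0, 4], "turn": [0, 0, 0], "grip": 0}, {"delta_pos": [0, 0, 4], "turn": [0, 0, 0], "grip": 0}]'

```text
time_s: 49.5
tool_pos: [0.5116, -0.3301, 0.3246]
tool_rot: [-3.141, 0.006, -2.829]
force: [0.9, 0.1, -0.6]
grip_width: 0.212
grip_force: 58.6
```

Request:
carry_out --steps '[{"delta_pos": [-1, 4, 0], "turn": [0, 0, 0], "grip": 0}, {"delta_pos": [-1, 4, 0], "turn": [0, 0, 0], "grip": 0}, {"delta_pos": [-1, 4, 0], "turn": [0, 0, 0], "grip": 0}, {"delta_pos": [-1, 4, 0], "turn": [0, 0, 0], "grip": 0}, {"delta_pos": [0, 4, 0], "turn": [0, 0, 0], "grip": 0}, {"delta_pos": [0, 4, 0], "turn": [0, 0, 0], "grip": 0}, {"delta_pos": [0, 4, 0], "turn": [0, 0, 0], "grip": 0}, {"delta_pos": [0, 4, 0], "turn": [0, 0, 0], "grip": 0}]'

```text
time_s: 50.3
tool_pos: [0.4714, -0.009, 0.323]
tool_rot: [-3.141, 0.007, -2.829]
force: [1.5, -0.7, -0.1]
grip_width: 0.212
grip_force: 58.9
```

Request:
carry_out --steps '[{"delta_pos": [0, 4, 0], "turn": [0, 0, 0], "grip": 0}, {"delta_pos": [0, 4, 0], "turn": [0, 0, 0], "grip": 0}, {"delta_pos": [0, 4, 0], "turn": [0, 0, 0], "grip": 0}, {"delta_pos": [-1, 4, 0], "turn": [0, 0, 0], "grip": 0}, {"delta_pos": [-1, 4, 0], "turn": [0, 0, 0], "grip": 0}, {"delta_pos": [-1, 4, 0], "turn": [0, 0, 0], "grip": 0}, {"delta_pos": [-1, 4, 0], "turn": [0, 0, 0], "grip": 0}, {"delta_pos": [0, 3.5, 0], "turn": [0, 0, 0], "grip": 0}]'

```text
time_s: 51.1
tool_pos: [0.4299, 0.307, 0.323]
tool_rot: [3.141, 0.005, -2.826]
force: [1.1, 0.8, 0.6]
grip_width: 0.21
grip_force: 58.9
```

Request:
carry_out --steps '[{"delta_pos": [0, 0, 0], "turn": [0, 0, 0], "grip": 0}, {"delta_pos": [0, 0, 0], "turn": [0, 0, 0], "grip": 0}]'

```text
time_s: 51.3
tool_pos: [0.4316, 0.3048, 0.3223]
tool_rot: [-3.14, 0.005, -2.827]
force: [0.1, -1.2, 0.2]
grip_width: 0.215
grip_force: 58.9
```

```bash
python3 dec.py
```

```text
[0.4316 0.3048 0.3223] [-3.14   0.005 -2.827] [-0.83  0.23  0.24  1.4  -0.05  1.51  1.28]
wide side [] [([0.5917, 0.2796, 0.0024], 0.7)]
wide top [([0.5895, 0.2763, 0.1323], 0.63)] [([0.5901, 0.2793, -0.0026], 0.61)]
narrow side [([0.4265, 0.3561, 0.1345], 0.95), ([0.4231, 0.3534, -0.0043], 0.26)] [([0.4242, 0.3545, -0.0023], 0.65)]
narrow top [([0.421, 0.3518, 0.1397], 0.39)] [([0.4235, 0.3538, -0.0009], 0.61)]
side stopper_large [([0.596, 0.2744, 0.1114], 0.66), ([0.5484, -0.3168, 0.0029], 0.66)]
side stopper_small [([0.4344, 0.3058, 0.2893], 0.46)]
top stopper_large [([0.7614, -0.1656, -0.0], 0.7), ([0.5959, 0.2775, 0.1112], 0.58)]
top stopper_small []
```

Request:
carry_out --steps '[{"delta_pos": [-0.4, 2.5, 0], "turn": [0, 0, 0], "grip": 0}, {"delta_pos": [-0.4, 2.4, -1], "turn": [0, 0, 0], "grip": 0}, {"delta_pos": [0, 0, -3.5], "turn": [0, 0, 0], "grip": 0}, {"delta_pos": [0, 0, -3.5], "turn": [0, 0, 0], "grip": 0}, {"delta_pos": [0, 0, -3], "turn": [0, 0, 0], "grip": 0}, {"delta_pos": [0, 0, -2.5], "turn": [0, 0, 0], "grip": 0}, {"delta_pos": [0, 0, 0], "turn": [0, 0, 0], "grip": 0}, {"delta_pos": [0, 0, 0], "turn": [0, 0, 0], "grip": 0}]'

```text
time_s: 52.8
tool_pos: [0.4242, 0.3536, 0.188]
tool_rot: [-3.141, 0.006, -2.829]
force: [0.5, -0.4, -0.3]
grip_width: 0.213
grip_force: 58.8
```

```bash
python3 dec.py|grep -v large
python3 - <<'E'
from fit import *
for n in("stopper_small","decanter_narrow"):
    for c in("side",):
        for m,q in masks(c,n):
            a=np.argwhere(m); print(n,a.min(0)[::-1],a.max(0)[::-1],q)
            if 225<a.mean(0)[1]<280:
                for v in range(a[:,0].min(),a[:,0].max()+1,2): 
                    u=a[a[:,0]==v][:,1]; print(v,u.min(),u.max(),end="; ")
E
```

```text
[0.4242 0.3536 0.188 ] [-3.141  0.006 -2.829] [-0.88  0.34  0.2   1.59 -0.07  1.22  1.22]
wide side [([0.5937, 0.2748, 0.1334], 0.64)] [([0.5979, 0.2774, 0.0023], 0.57)]
wide top [] [([0.5932, 0.2793, -0.0042], 0.8)]
narrow side [] [([0.4608, 0.32, -0.0027], 0.65)]
narrow top [([0.4586, 0.3201, 0.1367], 0.79)] [([0.4607, 0.3212, -0.0016], 0.93)]
side stopper_small [([0.4287, 0.3515, 0.154], 0.54)]
top stopper_small [([0.761, 0.1861, 0.0009], 0.44)]
decanter_narrow [400 233] [427 269] 0.57
decanter_narrow [257 161] [281 200] 0.56
161 264 270; 163 262 271; 165 262 272; 167 262 272; 169 262 273; 171 262 275; 173 260 277; 175 259 279; 177 258 280; 179 257 280; 181 257 280; 183 257 280; 185 258 281; 187 258 281; 189 257 281; 191 258 281; 193 258 281; 195 258 280; 197 259 278; 199 262 275; decanter_narrow [225 203] [253 225] 0.4
203 239 245; 205 233 250; 207 230 252; 209 227 253; 211 225 253; 213 225 253; 215 225 252; 217 226 251; 219 227 250; 221 228 249; 223 231 246; 225 235 243;
```

Request:
carry_out --steps '[{"delta_pos": [1.5, -1.5, 2], "turn": [0, 0, 0], "grip": 0}, {"delta_pos": [2.1, -1.8, 0], "turn": [0, 0, 0], "grip": 0}, {"delta_pos": [0, 0, 0], "turn": [0, 0, 0], "grip": 0}, {"delta_pos": [0, 0, 0], "turn": [0, 0, 0], "grip": 0}]'

```text
time_s: 54.0
tool_pos: [0.4603, 0.3198, 0.2074]
tool_rot: [-3.141, 0.005, -2.831]
force: [-0.2, 0.8, -0.0]
grip_width: 0.216
grip_force: 58.8
```

```bash
python3 dec.py|grep -v large
```

```text
[0.4603 0.3198 0.2074] [-3.141  0.005 -2.831] [-0.81  0.34  0.23  1.53 -0.08  1.27  1.31]
wide side [([0.5948, 0.2751, 0.1313], 0.72)] [([0.5968, 0.2816, 0.0024], 0.81)]
wide top [([0.5911, 0.2805, 0.1348], 0.75)] [([0.5943, 0.279, -0.0017], 0.71)]
narrow side [([0.4636, 0.3256, 0.1325], 0.88)] [([0.4653, 0.3233, -0.0023], 0.94)]
narrow top [([0.4611, 0.3201, 0.1393], 0.46)] [([0.4595, 0.3195, -0.0009], 0.69)]
side stopper_small [([0.4652, 0.3206, 0.1724], 0.6)]
top stopper_small [([0.7639, -0.1642, -0.0013], 0.6)]
```

Request:
carry_out --steps '[{"delta_pos": [0, 0, 0], "turn": [0, 0, 0], "grip": 0}, {"delta_pos": [0, 0, 0], "turn": [0, 0, 0], "grip": 0}]'

```text
time_s: 54.9
tool_pos: [0.4601, 0.3204, 0.2076]
tool_rot: [-3.141, 0.006, -2.829]
force: [0.1, -0.4, -0.7]
grip_width: 0.213
grip_force: 58.8
```

```bash
python3 dec.py|grep -v large
python3 - <<'E'
from h import *
I=get_image("side"); cv2.imwrite("pics/d2.png",cv2.resize(I[110:210,220:320],None,fx=6,fy=6,interpolation=cv2.INTER_CUBIC))
E
```

```text
[0.4601 0.3204 0.2076] [-3.141  0.006 -2.829] [-0.81  0.34  0.22  1.53 -0.08  1.27  1.31]
wide side [([0.5928, 0.2731, 0.1325], 0.87)] [([0.5942, 0.2792, 0.0003], 0.85)]
wide top [([0.5897, 0.2752, 0.1336], 0.8)] [([0.5937, 0.2787, -0.004], 0.87)]
narrow side [([0.5933, 0.2784, 0.0025], 0.7), ([0.4676, 0.3226, 0.1346], 0.55)] [([0.4638, 0.325, -0.0041], 0.77)]
narrow top [([0.4605, 0.3198, 0.1357], 0.66)] [([0.4572, 0.3202, -0.0017], 0.63)]
side stopper_small [([0.4647, 0.3181, 0.172], 0.5)]
top stopper_small []
```

View pics/d2.png

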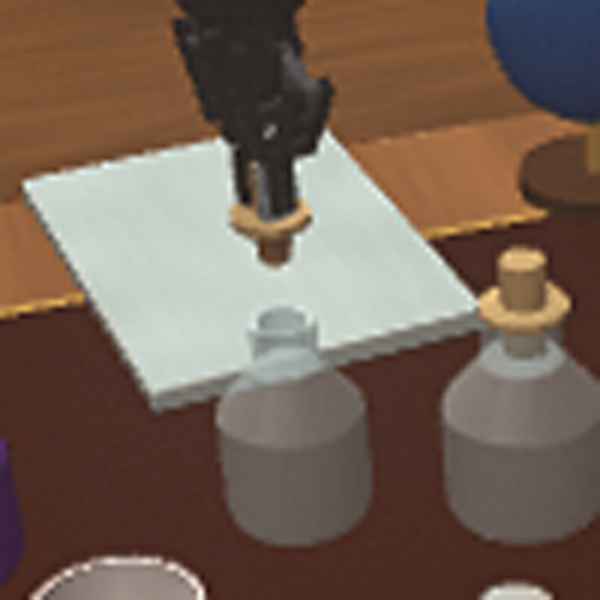

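Run:
```python
from fit import *
f=lambda u,v:(220+(u+.5)/6-.5,110+(v+.5)/6-.5)
print("mouth",at_z("side",f(285,322),.135),"collar",at_z("side",f(270,216),.2076-.0323+.031),"tip",at_z("side",f(275,258),.1753), proj("side",[.462,.322,.135]))
# small stopper silhouette fit (collar+cork), decanter body fit
c="side"; t=np.array(status.read_state()["tool_pos"])
for m,q in masks(c,"stopper_small"):
    a=np.argwhere(m).mean(0)[::-1]
    if np.hypot(*(a-proj(c,t)))<15: print("stop",q,fit([np.r_[ring(9,0),ring(12,25)],np.r_[ring(23,25),ring(23,31)],np.r_[ring(10,31),ring(10,45)]],[(c,m)],(t[0],t[1],0),z=t[2]-.0323))
for c in("side","top"):
  for m,q in masks(c,"decanter_narrow"):
    a=np.argwhere(m).mean(0)[::-1]
    if np.hypot(*(a-proj(c,[.462,.322,.05])))<15:
      for h in(65,70,75,80): print("dec",c,h,q,fit([np.r_[ring(45,0),ring(45,h)],np.r_[ring(45,h),ring(20,105)],np.r_[ring(20,105),ring(20,135)]],[(c,m)],(.462,.322,0)))
for m,q in masks("side","decanter_wide"):
    a=np.argwhere(m).mean(0)[::-1]
    if np.hypot(*(a-proj("side",[.594,.277,.05])))<15: print("wide",fit([np.r_[ring(50,0),ring(50,70)],np.r_[ring(50,70),ring(24.5,105)],np.r_[ring(24.5,105),ring(24.5,135)]],[("side",m)],(.594,.277,0)))
```

```text
mouth [0.46327479 0.3130436  0.135     ] collar [0.46042898 0.30988309 0.2063    ] tip [0.46217382 0.31727115 0.1753    ] [266.11093731 162.10244945]
stop 0.66 (array([ 0.45819891,  0.30675156, -0.0274278 ]), np.float64(0.5940967202186584))
dec side 65 0.68 (array([ 0.46154372,  0.3183651 , -0.01546301]), np.float64(0.01986759342253208))
dec side 70 0.68 (array([ 0.46173945,  0.31871173, -0.3361808 ]), np.float64(0.015478628687560558))
dec side 75 0.68 (array([0.46146452, 0.31811659, 0.58482994]), np.float64(0.01401558518409729))
dec side 80 0.68 (array([0.46145518, 0.31791727, 0.60857187]), np.float64(0.01627376675605774))
wide (array([ 0.59468732,  0.27615856, -0.21240624]), np.float64(0.10870346426963806))
```

Request:
carry_out --steps '[{"delta_pos": [0.15, -0.1, -1.5], "turn": [0, 0, 0], "grip": 0}, {"delta_pos": [0, 0, -1.5], "turn": [0, 0, 0], "grip": 0}, {"delta_pos": [0, 0, -0.8], "turn": [0, 0, 0], "grip": 0}, {"delta_pos": [0, 0, -0.5], "turn": [0, 0, 0], "grip": 0}, {"delta_pos": [0, 0, 0], "turn": [0, 0, 0], "grip": 0}, {"delta_pos": [0, 0, 0], "turn": [0, 0, 0], "grip": 0}]'

```text
time_s: 56.45
tool_pos: [0.4619, 0.3197, 0.1651]
tool_rot: [-3.141, 0.007, -2.829]
force: [0.1, -0.8, -1.5]
grip_width: 0.214
grip_force: 58.8
```

Request:
carry_out --steps '[{"delta_pos": [0, 0, -0.5], "turn": [0, 0, 0], "grip": 0}, {"delta_pos": [0, 0, 0], "turn": [0, 0, 0], "grip": 0}, {"delta_pos": [0, 0, 0], "turn": [0, 0, 0], "grip": 0}]'

```text
time_s: 56.75
tool_pos: [0.4616, 0.3195, 0.1597]
tool_rot: [-3.141, 0.006, -2.829]
force: [-0.7, 0.8, -0.6]
grip_width: 0.22
grip_force: 58.8
```

Request:
carry_out --steps '[{"delta_pos": [0, 0, -0.5], "turn": [0, 0, 0], "grip": 0}, {"delta_pos": [0, 0, -0.5], "turn": [0, 0, 0], "grip": 0}, {"delta_pos": [0, 0, -0.3], "turn": [0, 0, 0], "grip": 0}, {"delta_pos": [0, 0, 0], "turn": [0, 0, 0], "grip": 0}, {"delta_pos": [0, 0, 0], "turn": [0, 0, 0], "grip": 0}]'

```text
time_s: 57.25
tool_pos: [0.4615, 0.3194, 0.1464]
tool_rot: [-3.141, 0.006, -2.829]
force: [-0.9, 0.1, -0.9]
grip_width: 0.215
grip_force: 58.8
```

Request:
carry_out --steps '[{"delta_pos": [0, 0, -0.2], "turn": [0, 0, 0], "grip": 0}, {"delta_pos": [0, 0, 0], "turn": [0, 0, 0], "grip": 0}, {"delta_pos": [0, 0, 0], "turn": [0, 0, 0], "grip": 0}]'

```text
time_s: 57.55
tool_pos: [0.4615, 0.3195, 0.1446]
tool_rot: [-3.141, 0.006, -2.829]
force: [1.2, -0.7, -0.4]
grip_width: 0.215
grip_force: 58.8
```

Request:
carry_out --steps '[{"delta_pos": [0, 0, -0.2], "turn": [0, 0, 0], "grip": 0}, {"delta_pos": [0, 0, 0], "turn": [0, 0, 0], "grip": 0}, {"delta_pos": [0, 0, 0], "turn": [0, 0, 0], "grip": 0}]'

```text
time_s: 57.85
tool_pos: [0.4617, 0.3198, 0.1428]
tool_rot: [-3.141, 0.007, -2.829]
force: [0.4, 0.8, 0.4]
grip_width: 0.217
grip_force: 59.0
```

Request:
carry_out --steps '[{"delta_pos": [0, 0, -0.1], "turn": [0, 0, 0], "grip": 0}, {"delta_pos": [0, 0, 0], "turn": [0, 0, 0], "grip": 0}, {"delta_pos": [0, 0, 0], "turn": [0, 0, 0], "grip": 0.22}, {"delta_pos": [0, 0, 0], "turn": [0, 0, 0], "grip": 0.25}, {"delta_pos": [0, 0, 0], "turn": [0, 0, 0], "grip": 0.35}, {"delta_pos": [0, 0, 0], "turn": [0, 0, 0], "grip": 0.5}, {"delta_pos": [0, 0, 0], "turn": [0, 0, 0], "grip": 0.5}, {"delta_pos": [0, 0, 1], "turn": [0, 0, 0], "grip": 0.5}]'

```text
time_s: 58.65
tool_pos: [0.4604, 0.3186, 0.1503]
tool_rot: [-3.14, 0.002, -2.829]
force: [-1.3, -0.1, 0.3]
grip_width: 0.497
grip_force: 0.0
```

Request:
carry_out --steps '[{"delta_pos": [0, 0, 3], "turn": [0, 0, 0], "grip": 0.5}, {"delta_pos": [0, 0, 4], "turn": [0, 0, 0], "grip": 0.5}, {"delta_pos": [0, 0, 4], "turn": [0, 0, 0], "grip": 0.5}, {"delta_pos": [-1, -3, 4], "turn": [0, 0, 0], "grip": 0.5}, {"delta_pos": [-1, -4, 0], "turn": [0, 0, 0], "grip": 0.5}, {"delta_pos": [-1, -4, 0], "turn": [0, 0, 0], "grip": 0.5}, {"delta_pos": [0, -4, 0], "turn": [0, 0, 0], "grip": 0.5}, {"delta_pos": [0, 0, 0], "turn": [0, 0, 0], "grip": 0.5}]'

```text
time_s: 59.45
tool_pos: [0.4328, 0.1628, 0.3026]
tool_rot: [-3.138, 0.008, -2.84]
force: [0.3, 0.6, 0.2]
grip_width: 0.5
grip_force: 0.0
```

Request:
carry_out --steps '[{"delta_pos": [0, 0, 0], "turn": [0, 0, 0], "grip": 0.5}, {"delta_pos": [0, 0, 0], "turn": [0, 0, 0], "grip": 0.5}, {"delta_pos": [0, 0, 0], "turn": [0, 0, 0], "grip": 0.5}, {"delta_pos": [0, 0, 0], "turn": [0, 0, 0], "grip": 0.5}]'

```text
time_s: 59.85
tool_pos: [0.4316, 0.1712, 0.3006]
tool_rot: [-3.141, 0.006, -2.827]
force: [-0.2, 0.7, -0.4]
grip_width: 0.499
grip_force: 0.0
```

```bash
python3 dec.py
python3 - <<'E'
from fit import *
I=get_image("side"); get_image("top")
for c in("side","top"):
    for n in("measure1","measure1_hook"): print(c,n,[(np.round(r["xyz"],3).tolist(),round(r["conf"],2)) for r in nets.mark_of(c,n) if r["conf"]>.3])
cv2.imwrite("pics/end.png",cv2.resize(I[120:260,220:420],(800,560),interpolation=cv2.INTER_CUBIC))
E
```

```text
[0.4316 0.1712 0.3006] [-3.141  0.006 -2.827] [-0.69  0.1   0.3   1.61 -0.03  1.43  1.5 ]
wide side [([0.5941, 0.2703, 0.1329], 0.75)] [([0.5951, 0.279, 0.003], 0.93)]
wide top [([0.5928, 0.2764, 0.1334], 0.75)] [([0.594, 0.2762, -0.0012], 0.58)]
narrow side [([0.4643, 0.3242, 0.1326], 0.9)] [([0.4627, 0.3262, -0.0022], 0.73)]
narrow top [([0.4607, 0.323, 0.1402], 0.64), ([0.5947, 0.278, -0.0017], 0.56), ([0.4604, 0.3213, 0.0004], 0.27)] [([0.4607, 0.3198, -0.0033], 0.46)]
side stopper_large [([0.5981, 0.2762, 0.1113], 0.72)]
side stopper_small [([0.4642, 0.3175, 0.1081], 0.67)]
top stopper_large [([0.5945, 0.2789, 0.1109], 0.7)]
top stopper_small [([0.4625, 0.314, 0.111], 0.52), ([0.679, -0.0161, 0.2032], 0.5), ([0.6869, -0.093, 0.0697], 0.4)]
side measure1 [([0.685, -0.012, 0.072], 0.8), ([0.689, -0.09, 0.071], 0.63), ([0.674, 0.057, 0.068], 0.55)]
side measure1_hook []
top measure1 [([0.688, -0.094, 0.07], 0.67), ([0.675, 0.06, 0.072], 0.55), ([0.683, -0.016, 0.068], 0.53)]
top measure1_hook [([0.671, 0.061, 0.204], 0.57)]
```

View pics/end.png

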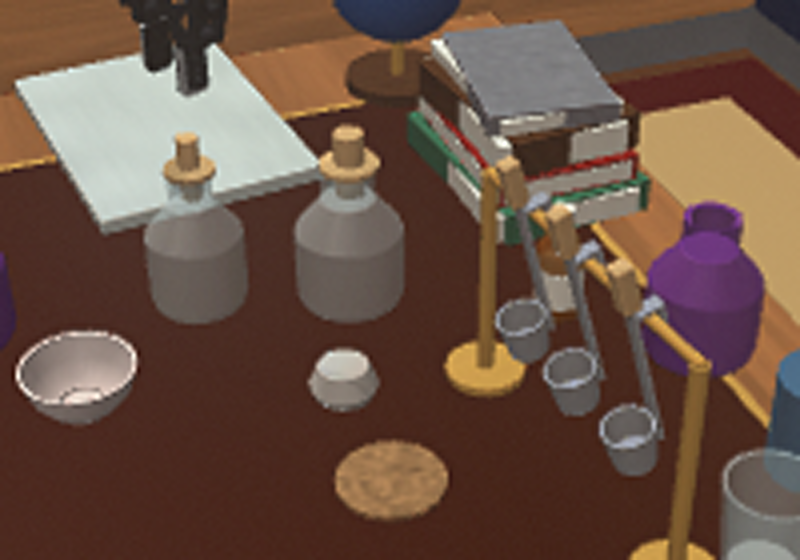

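Both stoppers are seated (crop px 188,150 and 348,148), and all three measures hang on the rail. Nothing is touching the arm.

```bash
python3 -c "
from plant import job
print(job.hand_in())"
```

```text
the job is handed in; nothing more can be done
None
```

I handed the job in at about 60 s: in the last images all three measures hang on the rail and both stoppers are home in their own decanters, including the narrow one, which was knocked aside mid-run; no verdict was returned, and I viewed 15 pictures, one over the limit of 14.

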